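Load the ink shaker with thin glass jars

TASK

Get the studio's ink shaker ready and start it: turn its knob in small turns until the pointer lines up with the brass mark, and stand all the ink jars upright in its tray, the round jars in the bay next to the knob and the oblong jars in the other bay. Only when both are done, push the switch lever away from you, all the way on. The jars are thin glass, so handle them gently, never gripping one with more than 40 N, and do not disturb the tape roll, paint jar and brush pot.

Things in the scene. Friction and masses are not known exactly. Their poses are not given: they have to be found in the camera images.
- shaker: low grey machine fixed on the table. Frame: x away from the robot, y left, z up (yawed up to 0.2 rad), origin on the table under the tray's middle. Deck 50 mm high, x -117..117, y -225..100 mm. On its left a metal tray, two bays side by side, each 207 (x) by 91 mm (y) inside, floor 54 mm above the table, walls 4 mm thick, 12 mm above that floor. On its right knob, pointer, lever
- round_bay (a point): centre of the inner floor of the right-hand bay, the one next to the knob, for round jars; axes as the shaker's
- oblong_bay (a point): centre of the inner floor of the left-hand bay, for oblong jars; axes as the shaker's
- knob_grip (a point): on the axis of the round black knob (36 mm diameter, 28 mm high, axis upright, near right of the deck), 80 mm above the table, 10 mm below the knob's top: a good TCP height to grip it from above, fingers on any two facing flanks. Nearest tray wall 52 mm from the axis; axes as the shaker's
- trim (a joint): knob angle in rad, growing counterclockwise seen from above, -2 to 6. Geared to the pointer: each rad counterclockwise moves the pointer 8 mm away from the robot (shaker +x), clockwise back. About 0.06 N m of friction, stays where left. The mark always needs about 0.9 to 4.3 rad counterclockwise from the start
- pointer_tip (a point): tip of the small black pointer, a 3 mm wide needle that slides along the groove at the right edge of the deck; the tip is on its left end, 6 mm above the deck; axes as the shaker's
- mark_tip (a point): end nearest the pointer of the brass index mark, a fixed flat bar 5 mm wide (shaker x) and 14 mm long (shaker y) on the deck just left of the pointer's groove, 4 mm high, this point 6 mm above the deck; axes as the shaker's. Aligned: the needle stands in line with this bar (same shaker x)
- switch (a joint): angle of the switch lever in rad: 0 is off, leaning towards the robot; about 1.0 is on, leaning away. It stays where it is left
- switch_tip (a point): centre of the black ball (26 mm diameter) on top of the switch lever. The lever pivots at shaker x 55, y -150, 72 mm above the table, in a grey block 70 by 50 by 25 mm; ball centre 50 mm from the pivot, 116 mm above the table when off, 122 midway. Pushing the ball away from the robot (shaker +x, under 3 N) switches on; x then goes from 31 to 79 mm; axes turn with the lever
- round1: a round glass jar with a flat metal cap, 44 mm diameter, 50 mm high with its cap; upright at the start, body origin at the centre of its underside, z up. About 100 g, most of it in the heavy foot. Thin glass: a grip of more than 40 N on each finger breaks it. There are 4 to 6 jars in all; an absent one reads None
- round2: a round glass jar with a flat metal cap, 44 mm diameter, 50 mm high with its cap; upright at the start, body origin at the centre of its underside, z up. About 100 g, most of it in the heavy foot. Thin glass: a grip of more than 40 N on each finger breaks it. There are 4 to 6 jars in all; an absent one reads None
- round3: a round glass jar with a flat metal cap, 44 mm diameter, 50 mm high with its cap; upright at the start, body origin at the centre of its underside, z up. About 100 g, most of it in the heavy foot. Thin glass: a grip of more than 40 N on each finger breaks it. There are 4 to 6 jars in all; an absent one reads None
- oblong1: an oblong glass jar with a flat metal cap, 56 mm long (its x) by 38 mm wide (its y), 50 mm high with its cap; upright at the start, body origin at the centre of its underside, z up. About 100 g, most of it in the heavy foot. Thin glass: a grip of more than 40 N on each finger breaks it. There are 4 to 6 jars in all; an absent one reads None
- oblong2: an oblong glass jar with a flat metal cap, 56 mm long (its x) by 38 mm wide (its y), 50 mm high with its cap; upright at the start, body origin at the centre of its underside, z up. About 100 g, most of it in the heavy foot. Thin glass: a grip of more than 40 N on each finger breaks it. There are 4 to 6 jars in all; an absent one reads None
- oblong3: an oblong glass jar with a flat metal cap, 56 mm long (its x) by 38 mm wide (its y), 50 mm high with its cap; upright at the start, body origin at the centre of its underside, z up. About 100 g, most of it in the heavy foot. Thin glass: a grip of more than 40 N on each finger breaks it. There are 4 to 6 jars in all; an absent one reads None
- tape: a bystander: a roll of paper tape lying flat, 100 mm diameter, 30 mm high; origin under its centre; leave it alone
- paint_jar: a bystander: a paint jar with black cap, 68 mm diameter, 85 mm high; origin under its centre; leave it alone
- brush_pot: a bystander: a steel pot of brushes fixed to the table, 72 mm diameter, pot 75 mm high, brushes up to 165 mm; origin under its centre
There are look-alikes about, which are no part of the job. Leave any orange or pink look-alike of the round1 alone. What is shaped like the round3 but green or orange is not meant.

How it is judged (in metres and radians):
On the way, in this order (a step that is already met when the one before it is completed fails the run):
1. every jar stands released in its bay (round jars next to the knob, oblong ones in the other) and the pointer is in line with the mark, before the switch is on (x of round1 in the frame of round_bay between -0.095 and 0.095 m and y of round1 in the frame of round_bay between -0.035 and 0.035 m and z of round1 in the frame of round_bay between -0.008 and 0.008 m and angle between each of round1, round2, round3, oblong1, oblong2, oblong3's own z axis and vertical below 0.15 rad and linear speed of each of round1, round2, round3, oblong1, oblong2, oblong3 below 0.05 m/s and x of round2 in the frame of round_bay between -0.095 and 0.095 m and y of round2 in the frame of round_bay between -0.035 and 0.035 m and z of round2 in the frame of round_bay between -0.008 and 0.008 m and x of round3 in the frame of round_bay between -0.095 and 0.095 m and y of round3 in the frame of round_bay between -0.035 and 0.035 m and z of round3 in the frame of round_bay between -0.008 and 0.008 m and x of oblong1 in the frame of oblong_bay between -0.095 and 0.095 m and y of oblong1 in the frame of oblong_bay between -0.035 and 0.035 m and z of oblong1 in the frame of oblong_bay between -0.008 and 0.008 m and x of oblong2 in the frame of oblong_bay between -0.095 and 0.095 m and y of oblong2 in the frame of oblong_bay between -0.035 and 0.035 m and z of oblong2 in the frame of oblong_bay between -0.008 and 0.008 m and x of oblong3 in the frame of oblong_bay between -0.095 and 0.095 m and y of oblong3 in the frame of oblong_bay between -0.035 and 0.035 m and z of oblong3 in the frame of oblong_bay between -0.008 and 0.008 m and contact force between the fingers and round1 below 0.1 N and contact force between the fingers and round2 below 0.1 N and contact force between the fingers and round3 below 0.1 N and contact force between the fingers and oblong1 below 0.1 N and contact force between the fingers and oblong2 below 0.1 N and contact force between the fingers and oblong3 below 0.1 N and x of pointer_tip in the frame of mark_tip between -0.0025 and 0.0025 m), for 0.3 s.
2. the switch lever is pushed over to on (value of joint switch above 0.8 rad), for 0.2 s.
At the end, for the whole second after the job is handed in: Every jar stands released, still and upright (0.15 rad) on its bay's floor (8 mm), centre within 95 mm of the bay's centre lengthwise, 35 mm across; round jars next to the knob, oblong in the other bay; pointer within 2.5 mm of the mark; lever past 0.8 rad (all of step 1 and value of joint switch above 0.8 rad); the robot touches nothing.
It fails at once if a glass jar is squeezed with a grip of more than 40 N (80 N summed over both fingers) (contact force between the fingers and round1 above 80 N or contact force between the fingers and round2 above 80 N or contact force between the fingers and round3 above 80 N or contact force between the fingers and oblong1 above 80 N or contact force between the fingers and oblong2 above 80 N or contact force between the fingers and oblong3 above 80 N).
It fails at once if the tape roll, paint jar or brush pot is disturbed (more than 30 mm, or the pot pushed with more than 15 N) (distance of any of tape, paint_jar from where it was at the start of the episode above 0.03 m or contact force between brush_pot and anything else above 15 N).
Of round1, round2, round3, oblong1, oblong2, oblong3 only 4 to 6 are there at a start; the rules pass over those that are not, and their reading is None.
At some moment in a run one of round1, round2, round3, oblong1, oblong2, oblong3 may be knocked a few centimetres aside while the robot is not near it.
It also fails if it takes over 210 s, if anything falls off the work surface, if the arm or the gripper's body presses on something with over 40 N, if the wrist force passes 120 N, or if a joint passes its speed limit or range.

ROBOT

A 6-joint arm with a two-finger parallel gripper is mounted at the origin on the work surface. World frame = base frame: x ahead of the robot, y to its left, z up, the work surface at z = 0. Lengths are in m, angles in degrees, forces in N, time in s.
With the tool pointing down it reaches from about 0.225 to 0.875 m from the base axis. Payload 3.4 kg.
Tool frame: the origin (TCP) lies between the finger pads, 19 mm behind the fingertips; this is the grasp point; z points along the fingers, x is the direction in which the jaws open and shut, and the axes are right-handed (so a half turn about z gives the same grasp; the last joint's range is limited). The gripper opens to 85 mm and grips with 20 to 120 N. Pads are 22 mm wide; open, the fingers measure 114 mm over their backs; the gripper's body (76 mm by 85 mm) begins 54 mm behind the grasp point. The pads swing forward as they close: fully open they stand 13 mm farther back than shut.
Start: joints at [62.109, 15.808, 86.224, -0, 77.962, -6.933], TCP at [0.206, 0.537, 0.25] pointing down, gripper open.
Joint ranges: [-165.64, 165.64], [-43.16, 119.46], [12.63, 154.43], [-67.54, 247.53], [6.08, 155.33], [-154.97, 154.97]. Speed limits (degrees/s): [147.25, 147.25, 180, 180, 180, 180].

INTERFACE

Orientations are given as [roll, pitch, yaw] about the fixed x, y, z axes, in that order (R = Rz(yaw) Ry(pitch) Rx(roll)).
In Python, from cell import env, capture, job_done, models gives the robot as it stands.
- The arm moves only by the shell command python3 -m crank 'ROWS' [FORCE]. ROWS is JSON, a list of rows, each a list of 3 entries, a list of its own where there are three numbers: the turn, a rotation vector about the tool's x, y, z in degrees, then the shift along the tool's x, y, z in m, then the opening, from 0 (shut) to 1 (fully open). A call has 1 to 20 rows; each row is the pose to reach, as a shift and turn from the pose commanded when the call began, along the tool's axes at that moment; what a row does not reach only later rows make up. A row lasts 1/10 s, in which the tool goes at most 50 mm and 8.59 degrees, less where a joint would pass 70% of its speed; a pose out of reach is approached as far as the arm can. A call with a gripper value outside its range is refused whole. The fingers move at their own pace and stop on an object; FORCE is the grip in N (left out, the last holds). Time passes only in rows, so rows that repeat a pose let the fingers close. It gives the time, the measured TCP pose, the force and the opening at its end, in the units of the state.
- env.observe(): the state, without advancing time (a new reading comes with each control period).
- capture(name): name is "scene" or "side" or "wrist"; returns a dict with "color" (480x640x3 uint8, red, green, blue), "range_z" (480x640 float32, m along the optical axis (not along the pixel's ray), 0 where there is no reading), "intrinsics" (3x3 intrinsics, pixels), "world_to_cam" (4x4, takes a point from world to camera coordinates); the wrist camera has in their place "T_tool_cam" (4x4, takes a point from camera to tool coordinates, whose origin is the TCP and whose axes are the tool frame's). Camera axes: x right, y down, z forward; pixel columns grow to the right and rows downward; lengths in m; the calibration is good to about 2 mm. A picture is of the moment at which its call begins: read the wrist's pose just before it.
- job_done(): hands the job in, once; it reports no verdict.
Trained networks look in a picture, given as the dict that the camera call returned (one of the last four; its "shot" number tells which), for a name from the list of things; names that differ only in an ending like _2 or _b are one class to them, and where a whole thing is asked for, a point or a joint stands for the part that bears it (a point fixed in the world has none). Each returns a list of dicts, best first, with "conf" (0 to 1); they miss things now and then, are a little off and sometimes report something else, mostly with a low value. They report only what shows in the picture. A call takes as long as a camera call. They do not tell look-alikes from the thing itself.
- models.find_in(thing, picture): "bbox" ([left, top, right, bottom] in pixels, round what is visible of it).
- models.trace(thing, picture): "mask" (480x640 bool, what is visible of it) and "bbox" ([left, top, right, bottom] in pixels, round what is visible of it).
The state is a dict: "time": time; "joint_positions": joint angles; "qvel": joint speeds; "joint_efforts": joint torques, N m; "ee_pos": TCP position; "orientation": TCP orientation; "wrist_force": force on the tool from outside, world axes, zero at the start; "moment": the same for the moment, N m; "opening": finger opening in m.
Only numpy, scipy, OpenCV 4.12 (cv2) and the standard library are available. Lean on these libraries where they do the work, as an engineer would, in place of code of your own. Each camera call takes 0.05 s, during which the arm holds its last target.

## Working session

There is one attempt and no reset: what is moved stays moved. The work goes in short steps, Python scripts to look and compute and a shell command to move; the robot and the scene stay as the last step left them, time stands still between calls to the robot, and variables do not carry over. Pictures are saved under pics/ and viewed, and the job is handed in when it is done.

```bash
ls; mkdir -p pics; cat > h.py <<'E'
import numpy as np, cv2
from cell import env, capture, job_done, models
def save(p,n): cv2.imwrite('pics/'+n+'.png',p['color'][:,:,::-1])
def Rrpy(o):
    r,p,y=np.radians(o); c,s=np.cos,np.sin
    Rx=np.array([[1,0,0],[0,c(r),-s(r)],[0,s(r),c(r)]]);Ry=np.array([[c(p),0,s(p)],[0,1,0],[-s(p),0,c(p)]]);Rz=np.array([[c(y),-s(y),0],[s(y),c(y),0],[0,0,1]])
    return Rz@Ry@Rx
def Ttool():
    s=env.observe(); T=np.eye(4);T[:3,:3]=Rrpy(s['orientation']);T[:3,3]=s['ee_pos'];return T
def shot(name):
    T=Ttool(); p=capture(name)
    p['c2w']=np.linalg.inv(p['world_to_cam']) if 'world_to_cam' in p else T@p['T_tool_cam']
    return p
def cloud(p):
    K=p['intrinsics'];z=p['range_z'];v,u=np.mgrid[:480,:640]
    P=np.stack([(u-K[0,2])/K[0,0]*z,(v-K[1,2])/K[1,1]*z,z],-1)
    return P@p['c2w'][:3,:3].T+p['c2w'][:3,3]
def proj(p,X):
    M=np.linalg.inv(p['c2w']);X=np.atleast_2d(X)@M[:3,:3].T+M[:3,3]
    q=X@p['intrinsics'].T;return q[:,:2]/q[:,2:]
E
python3 - <<'E'
from h import *
print(env.observe())
for n in ['scene','side','wrist']:
    p=shot(n);save(p,n+'0');print(n,p['c2w'].round(3).tolist(),p['intrinsics'].tolist())
E
```

```text
pics
{'time': 0.0, 'joint_positions': array([ 6.21079361e+01,  1.58471557e+01,  8.62974968e+01,  4.52153728e-05,
        7.79620124e+01, -6.93558942e+00]), 'qvel': array([ 0.02155025,  0.0171747 , -0.00354711, -0.06393716,  0.0547757 ,
        0.15799642]), 'joint_efforts': array([-3.67476692e-03, -4.16766322e+01, -2.45804822e+01, -4.06771605e-04,
        1.10192323e-02, -1.53122937e-05]), 'ee_pos': array([0.20544236, 0.53649532, 0.24912849]), 'orientation': array([-1.79987076e+02,  1.05879105e-01,  6.90435279e+01]), 'wrist_force': array([0.05777314, 0.11374903, 0.12066997]), 'moment': array([ 0.00338321, -0.00890325, -0.00562222]), 'opening': 0.08553366933195324}
scene [[0.15, 0.792, -0.592, 1.335], [0.989, -0.123, 0.086, -0.146], [-0.005, -0.598, -0.802, 1.138], [0.0, 0.0, 0.0, 1.0]] [[508.8859982329455, 0.0, 320.98513298428514], [0.0, 508.8859982329455, 243.59814584378358], [0.0, 0.0, 1.0]]
side [[0.736, -0.415, 0.534, -0.091], [-0.676, -0.46, 0.575, -0.737], [0.007, -0.785, -0.619, 0.843], [0.0, 0.0, 0.0, 1.0]] [[585.5099540223466, 0.0, 313.6316754377312], [0.0, 585.5099540223466, 242.92957098434925], [0.0, 0.0, 1.0]]
wrist [[0.357, 0.89, 0.284, 0.132], [0.934, -0.34, -0.11, 0.564], [-0.001, 0.304, -0.953, 0.374], [0.0, 0.0, 0.0, 1.0]] [[414.14445005096024, 0.0, 318.2312464233582], [0.0, 414.14445005096024, 240.77076090677113], [0.0, 0.0, 1.0]]
```

View pics/scene0.png

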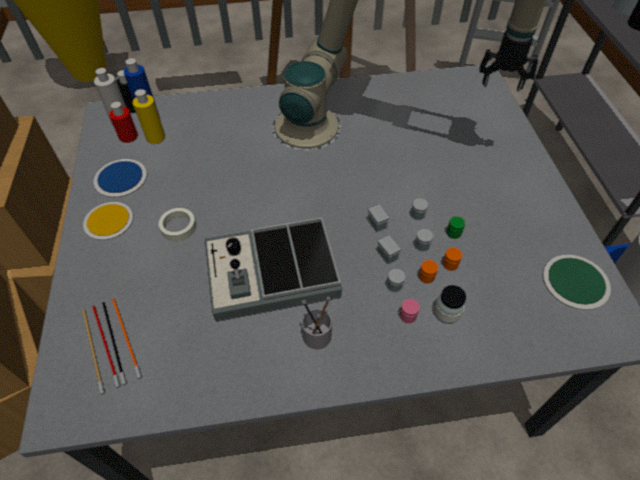

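View pics/side0.png

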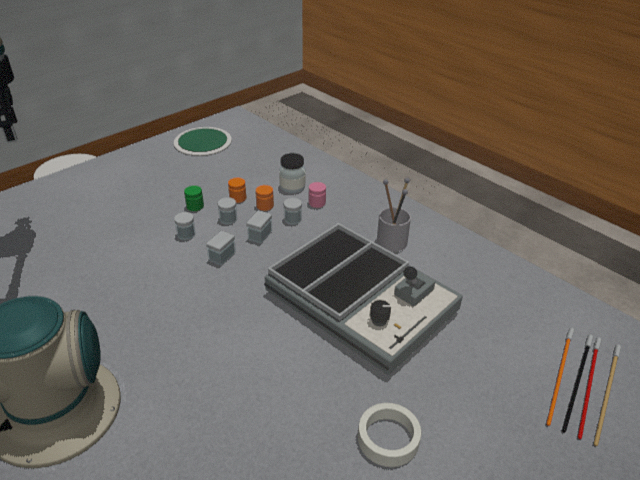

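View pics/wrist0.png

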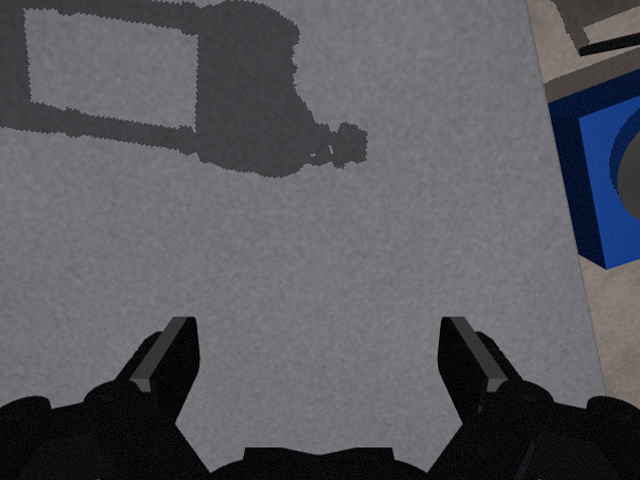

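The scene shows three clear round jars at px (420,208), (424,238) and (396,279), and two oblong ones at (378,216) and (389,248). The green, orange and pink jars are decoys. The shaker is around (270,265) and the brush pot at (317,330).

```bash
python3 - <<'E'
from h import *
from scipy import ndimage
for n in ['scene','side']:
    p=shot(n);C=cloud(p);ok=p['range_z']>0
    tops=ok&(C[...,2]>0.035)&(C[...,2]<0.06)&(C[...,0]>0.2)&(C[...,0]<0.9)&(abs(C[...,1])<0.6)
    L,k=ndimage.label(tops)
    for i in range(1,k+1):
        m=L==i
        if m.sum()<40: continue
        P=C[m];cap=P[P[:,2]>0.044]
        if len(cap)<15: continue
        r=cv2.minAreaRect(cap[:,:2].astype(np.float32)*1000)
        print(n,m.sum(),'cap',len(cap),cap.mean(0).round(3),'rect',np.round(r[0]),np.round(r[1]),round(r[2],1),'col',p['color'][m].mean(0).round(),'px',np.argwhere(m).mean(0).round()[::-1])
    for t in ['round1','oblong1','shaker','knob_grip','switch_tip','pointer_tip','mark_tip','brush_pot','tape','paint_jar']:
        try:
            for d in models.trace(t,p)[:6]:
                print('  ',n,t,round(d['conf'],2),d['bbox'],np.median(C[d['mask']&ok],0).round(3))
        except Exception as e: print(t,e)
    big=cv2.resize(p['color'][200:320,190:350] if n=='scene' else p['color'][220:370,260:460],None,fx=4 if n=='side' else 5,fy=4 if n=='side' else 5,interpolation=cv2.INTER_CUBIC)
    cv2.imwrite(f'pics/{n}_z.png',big[:,:,::-1])
E
```

```text
scene 190 cap 156 [0.438 0.266 0.051] rect [435. 266.] [41. 46.] 87.6 col [113. 115. 114.] px [419. 205.]
scene 269 cap 225 [0.453 0.143 0.05 ] rect [451. 143.] [59. 39.] 17.9 col [114. 117. 115.] px [377. 214.]
scene 209 cap 177 [0.518 0.349 0.05 ] rect [516. 350.] [43. 47.] 36.8 col [17. 88. 34.] px [456. 223.]
scene 2155 cap 2155 [ 0.563 -0.059  0.055] rect [559. -59.] [203.  91.] 3.9 col [30. 30. 28.] px [312. 254.]
scene 2228 cap 2228 [ 0.57  -0.155  0.055] rect [ 566. -155.] [206.  92.] 3.8 col [24. 23. 22.] px [275. 260.]
scene 214 cap 180 [0.547 0.249 0.051] rect [547. 249.] [41. 43.] 59.4 col [114. 116. 115.] px [424. 236.]
scene 3722 cap 3471 [ 0.603 -0.245  0.052] rect [ 573. -170.] [240. 325.] 3.7 col [121. 119. 111.] px [244. 278.]
scene 307 cap 256 [0.565 0.147 0.05 ] rect [563. 147.] [57. 39.] 23.9 col [114. 117. 115.] px [388. 246.]
scene 230 cap 195 [0.62  0.307 0.05 ] rect [619. 307.] [42. 45.] 69.8 col [150.  69.   7.] px [453. 255.]
scene 240 cap 204 [0.649 0.233 0.05 ] rect [648. 233.] [43. 43.] 66.9 col [151.  70.   7.] px [428. 268.]
scene 248 cap 212 [0.663 0.
[... 3760 characters left out ...]
 213.3, 273.7, 242.4] [0.549 0.14  0.04 ]
   side oblong1 0.6 [205.9, 230.6, 233.2, 264.2] [0.439 0.135 0.039]
   side shaker 0.59 [265.1, 224.8, 460.6, 370.3] [ 0.544 -0.193  0.055]
   side knob_grip 0.61 [262.0, 224.1, 462.8, 375.9] [ 0.544 -0.193  0.055]
   side knob_grip 0.3 [400.9, 265.8, 417.1, 282.0] [ 0.604 -0.254  0.122]
   side switch_tip 0.56 [403.4, 269.1, 414.9, 282.9] [ 0.603 -0.255  0.124]
   side pointer_tip 0.6 [395.0, 335.8, 402.1, 339.6] [ 0.513 -0.314  0.057]
   side brush_pot 0.71 [373.7, 180.1, 408.5, 252.0] [ 0.762 -0.082  0.056]
   side tape 0.77 [357.0, 404.6, 420.4, 465.4] [ 0.37  -0.421  0.029]
   side paint_jar 0.57 [278.1, 152.1, 306.5, 190.7] [0.742 0.243 0.055]
```

View pics/side_z.png

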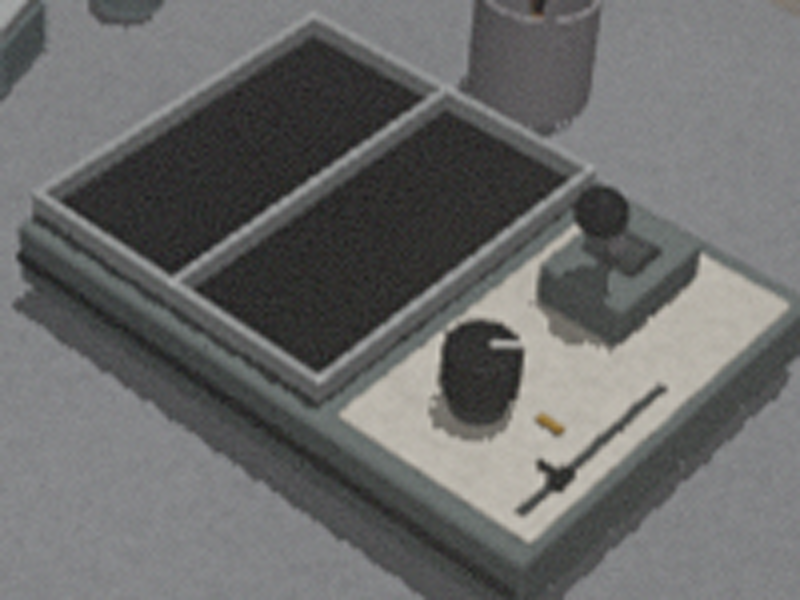

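```bash
python3 - <<'E'
from h import *
s=env.observe();T=Ttool();print(T.round(4))
E
```

```text
[[ 3.577e-01  9.339e-01  1.000e-04  2.057e-01]
 [ 9.339e-01 -3.577e-01  1.000e-04  5.370e-01]
 [ 1.000e-04  0.000e+00 -1.000e+00  2.500e-01]
 [ 0.000e+00  0.000e+00  0.000e+00  1.000e+00]]
```

```bash
cat >> h.py <<'E'
def plan(x,y,z,yaw,verbose=1):
    T=Ttool();d=T[:3,:3].T@(np.array([x,y,z])-T[:3,3])
    cur=np.degrees(np.arctan2(T[1,0],T[0,0]));dy=(yaw-cur+180)%360-180
    # full rotation from current to exact vertical tool
    from scipy.spatial.transform import Rotation as Ro
    c,s=np.cos(np.radians(yaw)),np.sin(np.radians(yaw))
    Rt=np.array([[c,s,0],[s,-c,0],[0,0,-1.]])
    rv=Ro.from_matrix(T[:3,:3].T@Rt).as_rotvec(degrees=True)
    st=env.observe();print('t',round(st['time'],1),'pos',T[:3,3].round(4),'yaw',round(cur,1),'q',st['joint_positions'].round(0),'TURN',rv.round(1),'SHIFT',d.round(4),'open',round(st['opening'],4),'F',st['wrist_force'].round(1))
E
python3 -c "
from h import *
plan(.4495,.143,.15,109)"
```

```text
t 1.2 pos [0.2057 0.537  0.25  ] yaw 69.0 q [62. 16. 86. -0. 78. -7.] TURN [  0.  -0. -40.] SHIFT [-0.2807  0.3686  0.1   ] open 0.0853 F [0.5 0.4 0.1]
```

```bash
python3 -m crank '[[[0,0,-40],[-0.281,0.369,0.10],1],[[0,0,-40],[-0.281,0.369,0.10],1],[[0,0,-40],[-0.281,0.369,0.10],1],[[0,0,-40],[-0.281,0.369,0.10],1],[[0,0,-40],[-0.281,0.369,0.10],1],[[0,0,-40],[-0.281,0.369,0.10],1],[[0,0,-40],[-0.281,0.369,0.10],1],[[0,0,-40],[-0.281,0.369,0.10],1],[[0,0,-40],[-0.281,0.369,0.10],1],[[0,0,-40],[-0.281,0.369,0.10],1],[[0,0,-40],[-0.281,0.369,0.10],1],[[0,0,-40],[-0.281,0.369,0.10],1],[[0,0,-40],[-0.281,0.369,0.10],1]]' 20
python3 - <<'E'
from h import *
plan(.4495,.143,.036,109)
p=shot('wrist');save(p,'w1')
C=cloud(p);m=(C[...,2]>.046)&(C[...,2]<.056)&(p['range_z']>0)
from scipy import ndimage
L,k=ndimage.label(m)
for i in range(1,k+1):
    q=C[L==i]
    if len(q)>300: r=cv2.minAreaRect(q[:,:2].astype(np.float32)*1000);print(len(q),q.mean(0).round(4),r)
E
```

```text
time: 2.55
ee_pos: [0.4493, 0.1432, 0.1502]
orientation: [180.0, -0.0, 109.1]
wrist_force: [-0.5, 0.1, -0.5]
opening: 0.0851
t 2.5 pos [0.4493 0.1432 0.1502] yaw 109.1 q [   9.   12.  107.    0.   61. -100.] TURN [ 0.  -0.   0.1] SHIFT [-4.000e-04  1.000e-04  1.142e-01] open 0.0851 F [-0.5  0.1 -0.5]
4535 [ 0.5051 -0.0141  0.0504] ((523.17919921875, -11.001276016235352), (166.2043914794922, 24.264142990112305), 11.144575119018555)
492 [ 0.4915 -0.0273  0.0547] ((505.3127746582031, -25.847444534301758), (87.46090698242188, 4.239295482635498), 5.260252952575684)
5980 [0.4461 0.1433 0.0508] ((447.49591064453125, 143.8099365234375), (55.77692413330078, 37.75263214111328), 16.93609619140625)
4037 [0.4324 0.2662 0.0508] ((433.20758056640625, 267.3545227050781), (43.348751068115234, 42.538536071777344), 82.43419647216797)
4227 [0.5573 0.1479 0.0506] ((559.810546875, 148.38848876953125), (56.64132308959961, 38.02373504638672), 23.13547134399414)
2900 [0.5409 0.2495 0.0506] ((542.2635498046875, 250.3156280517578), (42.19048309326172, 43.45783996582031), 84.04082489013672)
```

View pics/w1.png

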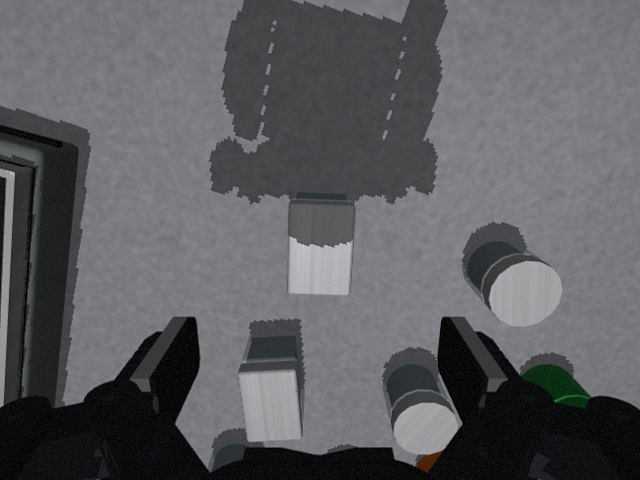

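The wrist view shows oblong A centred between the fingers at px (320,245), measured at (.4475,.1438) with yaw 17°. I'll descend and grip it.

```bash
python3 -m crank '[[[0,0,2],[0,-0.002,0.04],1],[[0,0,2],[0,-0.002,0.08],1],[[0,0,2],[0,-0.002,0.114],1],[[0,0,2],[0,-0.002,0.114],1],[[0,0,2],[0,-0.002,0.114],0.4],[[0,0,2],[0,-0.002,0.114],0.3],[[0,0,2],[0,-0.002,0.114],0.3],[[0,0,2],[0,-0.002,0.114],0.3],[[0,0,2],[0,-0.002,0.114],0.3],[[0,0,2],[0,-0.002,0.114],0.3],[[0,0,2],[0,-0.002,0.114],0.3],[[0,0,2],[0,-0.002,0.114],0.3]]' 20
python3 -c "
from h import *
plan(.4495,.143,.18,109)"
```

```text
time: 3.8
ee_pos: [0.4492, 0.1425, 0.0378]
orientation: [179.8, -0.0, 107.0]
wrist_force: [-1.6, 0.9, 6.3]
opening: 0.0379
t 3.8 pos [0.4492 0.1425 0.0378] yaw 107.0 q [  9.  20. 116.   0.  44. -98.] TURN [ 0.2 -0.  -2. ] SHIFT [ 0.0005  0.001  -0.1422] open 0.0379 F [-1.6  0.9  6.3]
```

```bash
python3 -m crank '[[[0,0,0],[0,0,-0.04],0.3],[[0,0,0],[0,0,-0.08],0.3],[[0,0,0],[0,0,-0.12],0.3],[[0,0,0],[0,0,-0.12],0.3]]'
python3 -c "
from h import *
plan(.6087,-.0545,.155,93.9)"
```

```text
time: 4.2
ee_pos: [0.4518, 0.1425, 0.1619]
orientation: [179.2, 0.1, 107.0]
wrist_force: [0.5, -0.3, -1.2]
opening: 0.0376
t 4.2 pos [0.4518 0.1425 0.1619] yaw 107.0 q [  9.  11. 107.   0.  62. -98.] TURN [ 0.8  0.  13.1] SHIFT [-0.2343  0.0921  0.0085] open 0.0376 F [ 0.5 -0.3 -1.2]
```

```bash
python3 -m crank '[[[0,0,13],[-0.04,0.016,0],0.3],[[0,0,13],[-0.08,0.032,0],0.3],[[0,0,13],[-0.12,0.048,0],0.3],[[0,0,13],[-0.16,0.064,0],0.3],[[0,0,13],[-0.20,0.080,0],0.3],[[0,0,13],[-0.234,0.094,0],0.3],[[0,0,13],[-0.234,0.094,0],0.3],[[0,0,13],[-0.234,0.094,0],0.3],[[0,0,13],[-0.234,0.094,0],0.3]]'
python3 - <<'E'
from h import *
plan(.6087,-.0545,.093,93.9)
p=shot('wrist');save(p,'w2')
C=cloud(p);m=(C[...,2]>.046)&(C[...,2]<.060)&(p['range_z']>0)
from scipy import ndimage
L,k=ndimage.label(m)
for i in range(1,k+1):
    q=C[L==i]
    if len(q)>300: r=cv2.minAreaRect(q[:,:2].astype(np.float32)*1000);print(len(q),q.mean(0).round(4),r)
E
```

```text
time: 5.1
ee_pos: [0.605, -0.0534, 0.1553]
orientation: [-179.9, -0.1, 94.1]
wrist_force: [-0.1, -0.2, -1.7]
opening: 0.0376
t 5.1 pos [ 0.605  -0.0534  0.1553] yaw 94.1 q [ -12.   22.   90.    0.   67. -106.] TURN [-0.1 -0.1  0.2] SHIFT [-0.0014  0.0038  0.0623] open 0.0376 F [-0.1 -0.2 -1.7]
58893 [ 0.567  -0.1577  0.0549] ((578.5430297851562, -155.6245574951172), (191.8970184326172, 90.2278060913086), 3.8404335975646973)
46087 [ 0.5374 -0.0613  0.055 ] ((560.08935546875, -59.1575927734375), (169.11207580566406, 92.38175964355469), 3.865529775619507)
10213 [ 0.6115 -0.2228  0.0521] ((598.0340576171875, -215.245849609375), (43.47211837768555, 199.30149841308594), 80.94409942626953)
2817 [0.6583 0.1393 0.0505] ((659.9501953125, 139.60049438476562), (43.47555160522461, 33.630348205566406), 13.935052871704102)
507 [ 0.7409 -0.0673  0.054 ] ((742.9844360351562, -65.32534790039062), (50.382789611816406, 11.401139259338379), 67.12047576904297)
428 [0.7353 0.1639 0.0501] ((736.6588134765625, 166.408203125), (34.64289855957031, 8.477410316467285), 56.393375396728516)
```

View pics/w2.png

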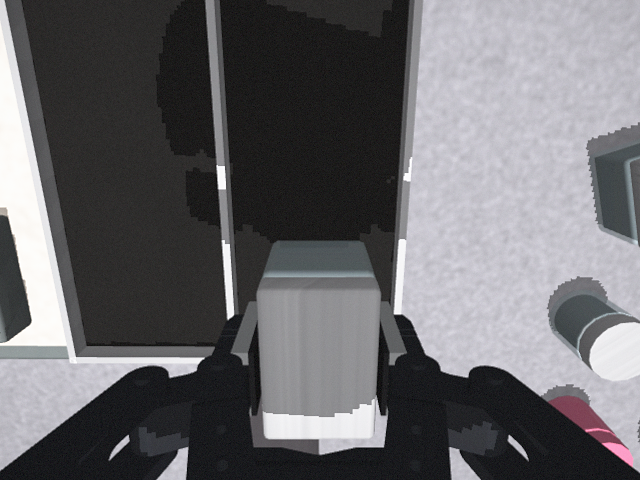

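```bash
python3 -m crank '[[[0,0,0],[-0.003,0.004,0.03],0.3],[[0,0,0],[-0.003,0.004,0.05],0.3],[[0,0,0],[-0.003,0.004,0.058],0.3],[[0,0,0],[-0.003,0.004,0.0625],0.3],[[0,0,0],[-0.003,0.004,0.0625],0.3],[[0,0,0],[-0.003,0.004,0.0625],0.3]]'

```

```text
time: 5.75
ee_pos: [0.6111, -0.0568, 0.0946]
orientation: [179.9, 0.0, 94.1]
wrist_force: [0.1, 0.3, -0.6]
opening: 0.0375
```

```bash
python3 -m crank '[[[0,0,0],[0,0,0.0015],0.3],[[0,0,0],[0,0,0.0015],0.3],[[0,0,0],[0,0,0.0015],0.6],[[0,0,0],[0,0,0.0015],0.7],[[0,0,0],[0,0,0.0015],0.7],[[0,0,0],[0,0,0.0015],0.7],[[0,0,0],[0,0,-0.04],0.7],[[0,0,0],[0,0,-0.08],0.8],[[0,0,0],[0,0,-0.08],1],[[0,0,0],[0,0,-0.08],1]]'
python3 - <<'E'
from h import *
plan(.5595,.1480,.15,112.8)
p=shot('scene');save(p,'s2')
C=cloud(p)
for d in models.trace('oblong1',p)[:4]: print(d['conf'],d['bbox'],np.median(C[d['mask']],0))
cv2.imwrite('pics/s2z.png',cv2.resize(p['color'][170:350,190:490],None,fx=2.6,fy=2.6,interpolation=cv2.INTER_CUBIC)[:,:,::-1])
E
```

```text
time: 6.75
ee_pos: [0.6111, -0.0571, 0.1747]
orientation: [179.8, 0.0, 94.0]
wrist_force: [0.1, -0.3, -0.7]
opening: 0.0855
t 6.8 pos [ 0.6111 -0.0571  0.1747] yaw 94.0 q [ -12.   22.   88.    0.   70. -106.] TURN [  0.1   0.1 -18.8] SHIFT [ 0.2082 -0.0371  0.0245] open 0.0855 F [ 0.1 -0.3 -0.7]
0.83 [372.8, 238.2, 400.9, 268.0] [0.57128374 0.14185444 0.0441621 ]
0.83 [306.5, 248.8, 322.7, 275.7] [ 0.62551855 -0.05931281  0.10326015]
0.19 [205.9, 223.0, 337.4, 319.4] [ 0.60940038 -0.18597355  0.05402939]
```

View pics/s2z.png

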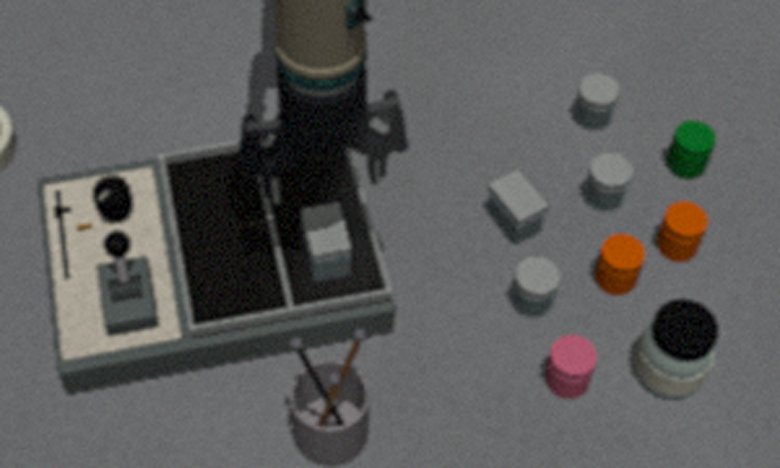

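The jar stands upright in the left bay, with its top at z .103. Oblong B is still at px (389,248) in the full image.

```bash
python3 -m crank '[[[0,0,-19],[0.04,-0.007,0],1],[[0,0,-19],[0.085,-0.015,0],1],[[0,0,-19],[0.13,-0.023,0.01],1],[[0,0,-19],[0.175,-0.031,0.02],1],[[0,0,-19],[0.208,-0.037,0.025],1],[[0,0,-19],[0.208,-0.037,0.06],1],[[0,0,-19],[0.208,-0.037,0.10],1],[[0,0,-19],[0.208,-0.037,0.137],1],[[0,0,-19],[0.208,-0.037,0.137],1],[[0,0,-19],[0.208,-0.037,0.137],0.3],[[0,0,-19],[0.208,-0.037,0.137],0.3],[[0,0,-19],[0.208,-0.037,0.137],0.3],[[0,0,-19],[0.208,-0.037,0.137],0.3],[[0,0,-19],[0.208,-0.037,0.137],0.3],[[0,0,-19],[0.208,-0.037,0.137],0.3],[[0,0,-19],[0.208,-0.037,0.137],0.3]]' 20
python3 -c "
from h import *
plan(.519,-.0625,.16,93.9)"
```

```text
time: 8.45
ee_pos: [0.5603, 0.1481, 0.0384]
orientation: [179.8, 0.1, 113.0]
wrist_force: [0.1, -0.1, 6.3]
opening: 0.0379
t 8.4 pos [0.5603 0.1481 0.0384] yaw 113.0 q [   8.   27.  102.    0.   50. -105.] TURN [ 0.2  0.  19.1] SHIFT [-0.1777 -0.12   -0.1218] open 0.0379 F [ 0.1 -0.1  6.3]
```

```bash
python3 -m crank '[[[0,0,0],[0,0,-0.04],0.3],[[0,0,0],[0,0,-0.08],0.3],[[0,0,0],[0,0,-0.12],0.3],[[0,0,19],[-0.03,-0.02,-0.12],0.3],[[0,0,19],[-0.065,-0.044,-0.12],0.3],[[0,0,19],[-0.10,-0.068,-0.12],0.3],[[0,0,19],[-0.14,-0.095,-0.12],0.3],[[0,0,19],[-0.178,-0.12,-0.12],0.3],[[0,0,19],[-0.178,-0.12,-0.12],0.3],[[0,0,19],[-0.178,-0.12,-0.10],0.3],[[0,0,19],[-0.178,-0.12,-0.08],0.3],[[0,0,19],[-0.178,-0.12,-0.065],0.3],[[0,0,19],[-0.178,-0.12,-0.062],0.3],[[0,0,19],[-0.178,-0.12,-0.062],0.3],[[0,0,19],[-0.178,-0.12,-0.062],0.3]]'
python3 -c "
from h import *
plan(.519,-.0625,.0925,93.9)"
```

```text
time: 9.95
ee_pos: [0.5189, -0.0626, 0.0993]
orientation: [179.9, 0.0, 94.1]
wrist_force: [0.2, 0.0, -1.8]
opening: 0.0379
t 9.9 pos [ 0.5189 -0.0626  0.0993] yaw 94.1 q [ -15.   19.  105.    0.   56. -109.] TURN [0.1 0.  0.2] SHIFT [0.0001 0.0001 0.0068] open 0.0379 F [ 0.2  0.  -1.8]
```

```bash
python3 -m crank '[[[0,0,0],[0,0,0.004],0.3],[[0,0,0],[0,0,0.0065],0.3],[[0,0,0],[0,0,0.0065],0.3],[[0,0,0],[0,0,0.0065],0.6],[[0,0,0],[0,0,0.0065],0.7],[[0,0,0],[0,0,0.0065],0.7],[[0,0,0],[0,0,0.0065],0.7],[[0,0,0],[0,0,-0.04],0.8],[[0,0,0],[0,0,-0.06],1],[[0,0,0],[0,0,-0.06],1]]'
python3 - <<'E'
from h import *
plan(.659,.1440,.15,94)
p=shot('wrist');save(p,'w3')
from scipy import ndimage
for n,p in (('w',p),('s',shot('side'))):
    C=cloud(p)
    for lo,hi in ((.046,.054),(.098,.11)):
        m=(C[...,2]>lo)&(C[...,2]<hi)&(p['range_z']>0);L,k=ndimage.label(m)
        for i in range(1,k+1):
            q=C[L==i]
            if 150<len(q)<12000 : r=cv2.minAreaRect(q[:,:2].astype(np.float32)*1000);print(n,lo,len(q),q.mean(0).round(3),np.round(r[0]),np.round(r[1]),round(r[2]))
save(p,'side3')
E
```

```text
time: 10.95
ee_pos: [0.5205, -0.0634, 0.1617]
orientation: [179.6, 0.1, 94.0]
wrist_force: [0.5, 0.5, -0.2]
opening: 0.0853
t 10.9 pos [ 0.5205 -0.0634  0.1617] yaw 94.0 q [ -15.   15.  101.    0.   64. -109.] TURN [0.4 0.1 0. ] SHIFT [0.1972 0.1527 0.0123] open 0.0853 F [ 0.5  0.5 -0.2]
w 0.098 8636 [ 0.516 -0.063  0.105] [518. -63.] [56. 38.] 4
w 0.098 4716 [ 0.599 -0.058  0.104] [603. -58.] [44. 38.] 4
s 0.046 153 [0.511 0.35  0.051] [513. 352.] [47. 42.] 85
s 0.046 163 [0.541 0.251 0.051] [542. 252.] [43. 45.] 88
s 0.046 188 [0.432 0.268 0.051] [432. 269.] [45. 41.] 77
s 0.046 4285 [ 0.54  -0.256  0.052] [ 571. -167.] [239. 326.] 4
s 0.046 252 [-0.008 -0.054  0.05 ] [ -6. -47.] [ 37. 114.] 84
s 0.098 327 [2.41  0.323 0.104] [2409.  338.] [ 43. 475.] 1
s 0.098 281 [ 0.611 -0.062  0.105] [611. -58.] [56. 36.] 2
s 0.098 405 [ 0.516 -0.063  0.105] [519. -62.] [59. 39.] 4
s 0.098 207 [-0.023 -0.085  0.105] [-24. -85.] [16. 95.] 75
```

View pics/side3.png

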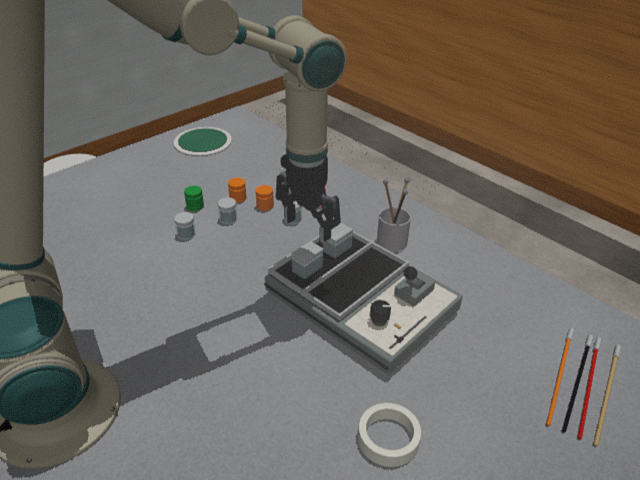

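Both oblong jars stand in the left bay, at px (307,262) and (337,240). Next is the far round jar, C.

```bash
python3 -m crank '[[[0,0,0],[0.04,0.03,0],0.8],[[0,0,0],[0.08,0.062,0],0.8],[[0,0,0],[0.12,0.093,0],0.8],[[0,0,0],[0.16,0.124,0],0.8],[[0,0,0],[0.197,0.153,0],0.8],[[0,0,0],[0.197,0.153,0.012],0.8],[[0,0,0],[0.197,0.153,0.012],0.8],[[0,0,0],[0.197,0.153,0.012],0.8]]'
python3 - <<'E'
from h import *
plan(.660,.1437,.0365,94)
from scipy import ndimage
for n in ('wrist','scene'):
    p=shot(n);C=cloud(p);save(p,n+'4')
    for lo,hi in ((.046,.054),):
        m=(C[...,2]>lo)&(C[...,2]<hi)&(p['range_z']>0);L,k=ndimage.label(m)
        for i in range(1,k+1):
            q=C[L==i]
            if 100<len(q)<12000 : r=cv2.minAreaRect(q[:,:2].astype(np.float32)*1000);print(n,lo,len(q),q.mean(0).round(3),np.round(r[0]),np.round(r[1]),round(r[2]),p['color'][L==i].mean(0).round())
E
```

```text
time: 11.85
ee_pos: [0.6552, 0.1435, 0.1445]
orientation: [-179.7, 0.0, 94.0]
wrist_force: [-0.4, -0.9, 1.1]
opening: 0.0682
t 11.8 pos [0.6552 0.1435 0.1445] yaw 94.0 q [  6.  28.  82.  -0.  70. -88.] TURN [-0.3  0.   0. ] SHIFT [-1.00e-04  5.30e-03  1.08e-01] open 0.0682 F [-0.4 -0.9  1.1]
wrist 0.046 4319 [ 0.604 -0.006  0.05 ] [610.  -6.] [ 37. 144.] 79 [53. 56. 56.]
wrist 0.046 6972 [0.543 0.25  0.051] [543. 251.] [43. 44.] 44 [157. 157. 160.]
wrist 0.046 3561 [0.616 0.301 0.051] [617. 301.] [44. 29.] 16 [185.  88.  13.]
wrist 0.046 4599 [0.644 0.234 0.051] [645. 235.] [43. 43.] 70 [198. 101.  22.]
wrist 0.046 4353 [0.658 0.145 0.051] [659. 145.] [43. 43.] 53 [160. 160. 163.]
wrist 0.046 3294 [0.749 0.157 0.051] [751. 157.] [44. 43.] 5 [192. 105. 132.]
wrist 0.046 189 [0.725 0.268 0.05 ] [726. 270.] [27.  3.] 67 [93. 96. 95.]
wrist 0.046 520 [ 0.764 -0.044  0.05 ] [765. -44.] [38.  7.] 11 [50. 47. 50.]
scene 0.046 155 [0.518 0.349 0.051] [517. 350.] [43. 44.] 27 [19. 97. 38.]
scene 0.046 2699 [ 0.601 -0.248  0.051] [ 574. -170.] [239. 324.] 4 [131. 129. 120.]
scene 0.046 175 [0.619 0.307 0.05 ] [618. 308.] [42. 44.] 82 [165.  76.   7.]
scene 0.046 179 [0.648 0.233 0.05 ] [647. 232.] [43. 43.] 21 [167.  77.   7.]
scene 0.046 189 [0.663 0.143 0.05 ] [662. 144.] [41. 44.] 77 [117. 119. 117.]
scene 0.046 214 [0.755 0.155 0.05 ] [754. 155.] [42. 44.] 75 [167.  86. 108.]
```

```bash
python3 -m crank '[[[0,0,0],[0.001,0.004,0.04],0.8],[[0,0,0],[0.001,0.004,0.08],0.8],[[0,0,0],[0.001,0.004,0.107],0.8],[[0,0,0],[0.001,0.004,0.107],0.8],[[0,0,0],[0.001,0.004,0.107],0.4],[[0,0,0],[0.001,0.004,0.107],0.4],[[0,0,0],[0.001,0.004,0.107],0.4],[[0,0,0],[0.001,0.004,0.107],0.4],[[0,0,0],[0.001,0.004,0.107],0.4],[[0,0,0],[0.001,0.004,0.107],0.4],[[0,0,0],[0.001,0.004,0.107],0.4]]' 20
python3 -c "
from h import *
y=.068
import math
a=math.radians(3.9)
for x in (.068,0,-.068): print(.567+math.cos(a)*x+math.sin(a)*.0475,-.107+math.sin(a)*x-math.cos(a)*.0475)
plan(.638,-.1498,.0925,94)"
```

```text
time: 13.05
ee_pos: [0.6624, 0.1457, 0.0419]
orientation: [179.8, 0.0, 94.0]
wrist_force: [0.1, -0.8, 6.5]
opening: 0.0435
0.6380732572674204 -0.1497649634794544
0.5702307263065992 -0.15439000324469127
0.502388195345778 -0.15901504300992814
t 13.1 pos [0.6624 0.1457 0.0419] yaw 94.0 q [  7.  34.  88.  -0.  58. -87.] TURN [0.2 0.  0. ] SHIFT [-0.293  -0.045  -0.0507] open 0.0435 F [ 0.1 -0.8  6.5]
```

```bash
python3 -m crank '[[[0,0,0],[0,0,-0.04],0.4],[[0,0,0],[0,0,-0.08],0.4],[[0,0,0],[0,0,-0.13],0.4],[[0,0,0],[-0.04,-0.006,-0.13],0.4],[[0,0,0],[-0.08,-0.012,-0.13],0.4],[[0,0,0],[-0.12,-0.018,-0.13],0.4],[[0,0,0],[-0.16,-0.024,-0.13],0.4],[[0,0,0],[-0.20,-0.03,-0.13],0.4],[[0,0,0],[-0.24,-0.036,-0.13],0.4],[[0,0,0],[-0.28,-0.042,-0.13],0.4],[[0,0,0],[-0.293,-0.043,-0.13],0.4],[[0,0,0],[-0.293,-0.043,-0.13],0.4],[[0,0,0],[-0.293,-0.043,-0.10],0.4],[[0,0,0],[-0.293,-0.043,-0.075],0.4],[[0,0,0],[-0.293,-0.043,-0.062],0.4],[[0,0,0],[-0.293,-0.043,-0.06],0.4],[[0,0,0],[-0.293,-0.043,-0.06],0.4]]'
python3 -c "
from h import *
plan(.64,-.1498,.0965,94)"
```

```text
time: 14.75
ee_pos: [0.639, -0.1487, 0.0997]
orientation: [180.0, -0.0, 94.1]
wrist_force: [-0.4, -0.1, -1.3]
opening: 0.0432
t 14.8 pos [ 0.639  -0.1487  0.0997] yaw 94.1 q [ -19.   29.   88.    0.   63. -113.] TURN [ 0.  -0.   0.1] SHIFT [-0.0012  0.0009  0.0032] open 0.0432 F [-0.4 -0.1 -1.3]
```

```bash
python3 -m crank '[[[0,0,0],[-0.001,0,0.002],0.4],[[0,0,0],[-0.001,0,0.0035],0.4],[[0,0,0],[-0.001,0,0.0035],0.4],[[0,0,0],[-0.001,0,0.0035],0.6],[[0,0,0],[-0.001,0,0.0035],0.7],[[0,0,0],[-0.001,0,0.0035],0.7],[[0,0,0],[-0.001,0,0.0035],0.7],[[0,0,0],[-0.001,0,-0.03],0.7],[[0,0,0],[-0.001,0,-0.07],0.8],[[0,0,0],[-0.001,0,-0.07],0.9],[[0,0,0],[-0.001,0,-0.07],1]]'
python3 -c "
from h import *
plan(.5425,.2505,.17,94)
plan(.5425,.2505,.0385,94)"
```

```text
time: 15.85
ee_pos: [0.6393, -0.1508, 0.1709]
orientation: [179.8, 0.1, 94.0]
wrist_force: [-0.1, 0.5, -0.4]
opening: 0.0854
t 15.8 pos [ 0.6393 -0.1508  0.1709] yaw 94.0 q [ -19.   25.   83.    0.   72. -113.] TURN [0.2 0.1 0. ] SHIFT [ 4.071e-01 -6.830e-02  3.000e-04] open 0.0854 F [-0.1  0.5 -0.4]
t 15.8 pos [ 0.6393 -0.1508  0.1709] yaw 94.0 q [ -19.   25.   83.    0.   72. -113.] TURN [0.2 0.1 0. ] SHIFT [ 0.4073 -0.0686  0.1318] open 0.0854 F [-0.1  0.5 -0.4]
```

```bash
python3 -m crank '[[[0,0,0],[0.04,-0.007,0],0.9],[[0,0,0],[0.09,-0.015,0],0.9],[[0,0,0],[0.135,-0.023,0],0.9],[[0,0,0],[0.18,-0.03,0],0.9],[[0,0,0],[0.225,-0.038,0],0.9],[[0,0,0],[0.27,-0.046,0],0.9],[[0,0,0],[0.315,-0.053,0],0.9],[[0,0,0],[0.36,-0.06,0],0.9],[[0,0,0],[0.407,-0.068,0.01],0.9],[[0,0,0],[0.407,-0.068,0.03],0.9],[[0,0,0],[0.407,-0.068,0.03],0.9]]'
cat > caps.py <<'E'
from h import *
from scipy import ndimage
def caps(p,n,rng=((.046,.054),(.098,.11))):
    C=cloud(p)
    for lo,hi in rng:
        m=(C[...,2]>lo)&(C[...,2]<hi)&(p['range_z']>0)&(C[...,0]>.2)&(C[...,0]<.9);L,k=ndimage.label(m)
        for i in range(1,k+1):
            q=C[L==i]
            if 100<len(q)<12000 : 
                r=cv2.minAreaRect(q[:,:2].astype(np.float32)*1000)
                if max(r[1])<70 and min(r[1])>20: print(n,lo,len(q),q.mean(0).round(3),np.round(r[0]),np.round(r[1]),round(r[2]),p['color'][L==i].mean(0).round())
E
python3 - <<'E'
from caps import *
plan(.5425,.2505,.0385,94)
caps(shot('wrist'),'w');caps(shot('scene'),'s')
E
```

```text
time: 16.95
ee_pos: [0.5387, 0.2511, 0.1356]
orientation: [-179.5, 0.1, 94.2]
wrist_force: [-0.4, 0.0, -0.5]
opening: 0.0772
t 16.9 pos [0.5387 0.2511 0.1356] yaw 94.2 q [ 18.  22.  93.  -0.  65. -76.] TURN [-0.5  0.1  0.2] SHIFT [-0.0007  0.0045  0.0971] open 0.0772 F [-0.4  0.  -0.5]
w 0.046 7190 [0.433 0.268 0.051] [434. 268.] [43. 43.] 37 [100. 100. 102.]
w 0.046 5241 [0.512 0.35  0.051] [513. 351.] [43. 43.] 47 [ 37. 125.  57.]
w 0.046 4669 [0.542 0.251 0.051] [543. 251.] [43. 43.] 18 [156. 156. 159.]
w 0.046 3364 [0.614 0.307 0.051] [616. 306.] [44. 37.] 25 [197.  97.  17.]
w 0.046 3350 [0.642 0.235 0.051] [643. 235.] [43. 41.] 88 [194.  94.  15.]
s 0.046 153 [0.516 0.349 0.05 ] [516. 349.] [40. 44.] 49 [18. 97. 38.]
s 0.046 167 [0.547 0.25  0.05 ] [545. 250.] [41. 48.] 50 [110. 112. 110.]
s 0.046 162 [0.619 0.308 0.05 ] [618. 308.] [42. 46.] 37 [165.  76.   8.]
s 0.046 178 [0.648 0.233 0.051] [647. 235.] [42. 45.] 76 [166.  76.   7.]
s 0.046 217 [0.754 0.155 0.051] [755. 155.] [42. 43.] 76 [165.  85. 107.]
s 0.098 264 [ 0.524 -0.064  0.105] [521. -64.] [60. 38.] 4 [126. 129. 127.]
s 0.098 298 [ 0.614 -0.059  0.105] [613. -58.] [59. 38.] 4 [123. 126. 124.]
s 0.098 223 [ 0.639 -0.152  0.105] [ 638. -152.] [43. 42.] 28 [127. 129. 127.]
```

```bash
python3 -m crank '[[[0,0,0],[0,0.002,0.04],0.9],[[0,0,0],[0,0.002,0.08],0.9],[[0,0,0],[0,0.002,0.1],0.9],[[0,0,0],[0,0.002,0.1],0.9],[[0,0,0],[0,0.002,0.1],0.4],[[0,0,0],[0,0.002,0.1],0.4],[[0,0,0],[0,0.002,0.1],0.4],[[0,0,0],[0,0.002,0.1],0.4],[[0,0,0],[0,0.002,0.1],0.4],[[0,0,0],[0,0.002,0.1],0.4],[[0,0,0],[0,0.002,0.1],0.4],[[0,0,0],[0,0.002,0.1],0.4]]' 20
python3 -c "
from h import *
plan(.571,-.1544,.18,94)"
```

```text
time: 18.25
ee_pos: [0.5459, 0.251, 0.0416]
orientation: [179.7, -0.0, 94.1]
wrist_force: [2.1, -1.6, 6.2]
opening: 0.0435
t 18.2 pos [0.5459 0.251  0.0416] yaw 94.1 q [ 18.  28.  99.  -0.  52. -76.] TURN [ 0.3 -0.   0.1] SHIFT [-0.4061 -0.003  -0.1386] open 0.0435 F [ 2.1 -1.6  6.2]
```

```bash
python3 -m crank '[[[0,0,0],[0,0,-0.04],0.4],[[0,0,0],[0,0,-0.085],0.4],[[0,0,0],[0,0,-0.13],0.4],[[0,0,0],[-0.045,0,-0.13],0.4],[[0,0,0],[-0.09,0,-0.13],0.4],[[0,0,0],[-0.135,0,-0.13],0.4],[[0,0,0],[-0.18,0,-0.13],0.4],[[0,0,0],[-0.225,0,-0.13],0.4],[[0,0,0],[-0.27,0,-0.13],0.4],[[0,0,0],[-0.315,0,-0.13],0.4],[[0,0,0],[-0.36,-0.001,-0.13],0.4],[[0,0,0],[-0.39,-0.001,-0.13],0.4],[[0,0,0],[-0.406,-0.001,-0.13],0.4],[[0,0,0],[-0.406,-0.001,-0.13],0.4],[[0,0,0],[-0.406,-0.001,-0.10],0.4],[[0,0,0],[-0.406,-0.001,-0.075],0.4],[[0,0,0],[-0.406,-0.001,-0.062],0.4],[[0,0,0],[-0.406,-0.001,-0.06],0.4],[[0,0,0],[-0.406,-0.001,-0.06],0.4]]'
python3 -c "
from h import *
plan(.573,-.1544,.0960,94)"
```

```text
time: 20.15
ee_pos: [0.5721, -0.1534, 0.0998]
orientation: [180.0, -0.0, 94.1]
wrist_force: [0.4, 0.0, -0.6]
opening: 0.0434
t 20.1 pos [ 0.5721 -0.1534  0.0998] yaw 94.1 q [ -22.   24.   97.    0.   59. -116.] TURN [ 0.  -0.   0.1] SHIFT [-0.0011  0.0008  0.0038] open 0.0434 F [ 0.4  0.  -0.6]
```

```bash
python3 -m crank '[[[0,0,0],[-0.001,0,0.002],0.4],[[0,0,0],[-0.001,0,0.0037],0.4],[[0,0,0],[-0.001,0,0.0037],0.4],[[0,0,0],[-0.001,0,0.0037],0.6],[[0,0,0],[-0.001,0,0.0037],0.7],[[0,0,0],[-0.001,0,0.0037],0.7],[[0,0,0],[-0.001,0,0.0037],0.7],[[0,0,0],[-0.001,0,-0.03],0.7],[[0,0,0],[-0.001,0,-0.07],0.8],[[0,0,0],[-0.001,0,-0.07],0.9],[[0,0,0],[-0.001,0,-0.07],1]]'
python3 -c "
from h import *
plan(.4335,.2678,.135,94)"
```

```text
time: 21.25
ee_pos: [0.5724, -0.1555, 0.1707]
orientation: [179.9, 0.1, 94.0]
wrist_force: [-0.1, 0.5, 0.1]
opening: 0.0851
t 21.2 pos [ 0.5724 -0.1555  0.1707] yaw 94.0 q [ -22.   20.   91.    0.   68. -116.] TURN [0.1 0.1 0. ] SHIFT [ 0.4321 -0.1088  0.0349] open 0.0851 F [-0.1  0.5  0.1]
```

```bash
python3 -m crank '[[[0,0,0],[0.04,-0.01,0],1],[[0,0,0],[0.085,-0.021,0],1],[[0,0,0],[0.13,-0.032,0],1],[[0,0,0],[0.175,-0.044,0],1],[[0,0,0],[0.22,-0.055,0],1],[[0,0,0],[0.265,-0.066,0],1],[[0,0,0],[0.31,-0.078,0],1],[[0,0,0],[0.355,-0.09,0],1],[[0,0,0],[0.40,-0.10,0.01],1],[[0,0,0],[0.432,-0.109,0.03],1],[[0,0,0],[0.432,-0.109,0.035],1],[[0,0,0],[0.432,-0.109,0.035],1]]'
python3 - <<'E'
from caps import *
plan(.4335,.2678,.0395,94)
caps(shot('wrist'),'w');caps(shot('scene'),'s')
E
```

```text
time: 22.45
ee_pos: [0.4309, 0.2676, 0.1325]
orientation: [-179.8, 0.1, 94.2]
wrist_force: [-0.0, 0.3, 0.2]
opening: 0.0856
t 22.4 pos [0.4309 0.2676 0.1325] yaw 94.2 q [ 24.  16. 105.  -0.  60. -70.] TURN [-0.2  0.1  0.2] SHIFT [0.0002 0.003  0.093 ] open 0.0856 F [-0.   0.3  0.2]
w 0.046 4826 [0.432 0.268 0.051] [433. 268.] [43. 43.] 59 [143. 143. 146.]
w 0.046 2087 [0.515 0.343 0.051] [517. 343.] [44. 24.] 30 [ 29. 110.  48.]
s 0.046 136 [0.438 0.266 0.051] [437. 266.] [39. 45.] 48 [106. 108. 106.]
s 0.046 157 [0.517 0.35  0.05 ] [516. 350.] [42. 46.] 48 [17. 96. 37.]
s 0.046 175 [0.619 0.307 0.05 ] [618. 307.] [42. 42.] 10 [164.  76.   7.]
s 0.046 182 [0.648 0.233 0.05 ] [647. 234.] [42. 44.] 59 [163.  75.   7.]
s 0.046 199 [0.755 0.155 0.051] [754. 155.] [41. 40.] 55 [164.  85. 106.]
s 0.098 262 [ 0.523 -0.064  0.105] [521. -64.] [60. 38.] 4 [125. 127. 125.]
s 0.098 208 [ 0.573 -0.157  0.105] [ 571. -157.] [40. 45.] 84 [124. 126. 124.]
s 0.098 296 [ 0.614 -0.059  0.105] [613. -58.] [60. 38.] 4 [123. 125. 123.]
s 0.098 224 [ 0.64  -0.152  0.104] [ 638. -153.] [41. 45.] 84 [125. 127. 125.]
```

```bash
python3 -m crank '[[[0,0,0],[0,0,0.04],1],[[0,0,0],[0,0,0.08],1],[[0,0,0],[0,0,0.094],1],[[0,0,0],[0,0,0.094],1],[[0,0,0],[0,0,0.094],0.4],[[0,0,0],[0,0,0.094],0.4],[[0,0,0],[0,0,0.094],0.4],[[0,0,0],[0,0,0.094],0.4],[[0,0,0],[0,0,0.094],0.4],[[0,0,0],[0,0,0.094],0.4],[[0,0,0],[0,0,0.094],0.4],[[0,0,0],[0,0,0.094],0.4]]' 20
python3 -c "
from h import *
plan(.5045,-.1605,.18,94)"
```

```text
time: 23.75
ee_pos: [0.4339, 0.2682, 0.042]
orientation: [179.8, -0.0, 94.1]
wrist_force: [0.0, -1.0, 6.5]
opening: 0.043
t 23.8 pos [0.4339 0.2682 0.042 ] yaw 94.1 q [ 24.  22. 111.  -0.  47. -70.] TURN [ 0.2 -0.   0.1] SHIFT [-0.4326  0.0405 -0.1381] open 0.043 F [ 0.  -1.   6.5]
```

```bash
python3 -m crank '[[[0,0,0],[0,0,-0.04],0.4],[[0,0,0],[0,0,-0.085],0.4],[[0,0,0],[0,0,-0.13],0.4],[[0,0,0],[-0.045,0.004,-0.13],0.4],[[0,0,0],[-0.09,0.008,-0.13],0.4],[[0,0,0],[-0.135,0.012,-0.13],0.4],[[0,0,0],[-0.18,0.017,-0.13],0.4],[[0,0,0],[-0.225,0.021,-0.13],0.4],[[0,0,0],[-0.27,0.025,-0.13],0.4],[[0,0,0],[-0.315,0.029,-0.13],0.4],[[0,0,0],[-0.36,0.034,-0.13],0.4],[[0,0,0],[-0.40,0.037,-0.13],0.4],[[0,0,0],[-0.433,0.04,-0.13],0.4],[[0,0,0],[-0.433,0.04,-0.13],0.4],[[0,0,0],[-0.433,0.04,-0.10],0.4],[[0,0,0],[-0.433,0.04,-0.075],0.4],[[0,0,0],[-0.433,0.04,-0.062],0.4],[[0,0,0],[-0.433,0.04,-0.06],0.4],[[0,0,0],[-0.433,0.04,-0.06],0.4]]'
python3 -c "
from h import *
plan(.504,-.1605,.0960,94)"
```

```text
time: 25.65
ee_pos: [0.503, -0.1604, 0.1006]
orientation: [-180.0, -0.0, 94.1]
wrist_force: [0.3, -0.8, -1.4]
opening: 0.0434
t 25.6 pos [ 0.503  -0.1604  0.1006] yaw 94.1 q [ -25.   19.  105.    0.   56. -119.] TURN [-0.  -0.   0.1] SHIFT [-0.0002  0.001   0.0046] open 0.0434 F [ 0.3 -0.8 -1.4]
```

```bash
python3 -m crank '[[[0,0,0],[0,0,0.002],0.4],[[0,0,0],[0,0,0.0042],0.4],[[0,0,0],[0,0,0.0042],0.4],[[0,0,0],[0,0,0.0042],0.6],[[0,0,0],[0,0,0.0042],0.7],[[0,0,0],[0,0,0.0042],0.7],[[0,0,0],[0,0,0.0042],0.7],[[0,0,0],[0,0,-0.03],0.7],[[0,0,0],[0,0,-0.07],0.8],[[0,0,0],[0,0,-0.12],0.9],[[0,0,0],[0.0,0,-0.15],1],[[0,0,0],[0.0,0,-0.15],1]]'
python3 - <<'E'
from caps import *
p=shot('wrist');save(p,'w5');caps(p,'w');
C=cloud(p);m=(C[...,2]>.083)&(C[...,2]<.094)&(p['range_z']>0)&(C[...,1]<-.19)&(C[...,1]>-.35)
print(m.sum(),C[m].mean(0),cv2.minAreaRect(C[m][:,:2].astype(np.float32)*1000))
p=shot('side');save(p,'side5');caps(p,'side')
C=cloud(p);m=(C[...,2]>.083)&(C[...,2]<.094)&(p['range_z']>0)&(C[...,1]<-.19)&(C[...,1]>-.35)
print(m.sum(),C[m].mean(0))
plan(.5,-.23,.2,94)
E
```

```text
time: 26.85
ee_pos: [0.5057, -0.1623, 0.2558]
orientation: [179.4, 0.3, 94.0]
wrist_force: [1.0, -1.1, 0.3]
opening: 0.0857
w 0.098 3013 [ 0.502 -0.161  0.105] [ 502. -161.] [43. 43.] 60 [207. 207. 210.]
w 0.098 4124 [ 0.517 -0.064  0.105] [518. -63.] [56. 38.] 4 [199. 199. 202.]
w 0.098 2541 [ 0.567 -0.156  0.105] [ 569. -156.] [43. 43.] 42 [206. 205. 208.]
w 0.098 1344 [ 0.611 -0.069  0.104] [611. -69.] [58. 23.] 15 [179. 179. 182.]
w 0.098 2173 [ 0.633 -0.151  0.104] [ 635. -151.] [43. 42.] 6 [190. 189. 193.]
2258 [ 0.53286023 -0.25681453  0.08966608] ((570.8178100585938, -256.79815673828125), (136.85220336914062, 37.28861999511719), 3.070401906967163)
side 0.046 137 [0.614 0.31  0.051] [615. 311.] [44. 40.] 54 [179. 102.  39.]
side 0.046 154 [0.512 0.351 0.051] [513. 353.] [43. 44.] 37 [ 44. 121.  61.]
side 0.046 137 [0.641 0.236 0.051] [643. 239.] [46. 39.] 51 [178. 102.  43.]
side 0.098 362 [ 0.607 -0.058  0.105] [610. -55.] [59. 42.] 5 [147. 148. 148.]
side 0.098 282 [ 0.633 -0.151  0.105] [ 636. -149.] [46. 41.] 47 [147. 149. 148.]
side 0.098 403 [ 0.516 -0.063  0.105] [518. -62.] [58. 40.] 2 [147. 149. 149.]
side 0.098 305 [ 0.567 -0.155  0.105] [ 569. -153.] [45. 42.] 43 [148. 150. 149.]
side 0.098 332 [ 0.501 -0.161  0.105] [ 503. -160.] [44. 44.] 73 [143. 145. 144.]
338 [ 0.54137836 -0.25867605  0.08976876]
t 26.9 pos [ 0.5031 -0.1612  0.251 ] yaw 94.0 q [ -25.   12.   92.    0.   76. -119.] TURN [0.1 0.  0. ] SHIFT [-0.0684 -0.008   0.051 ] open 0.0851 F [ 0.7  0.7 -0.7]
```

View pics/w5.png

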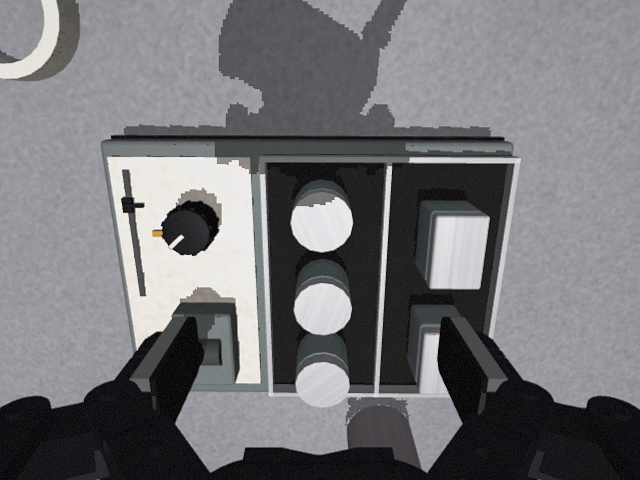

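View pics/side5.png

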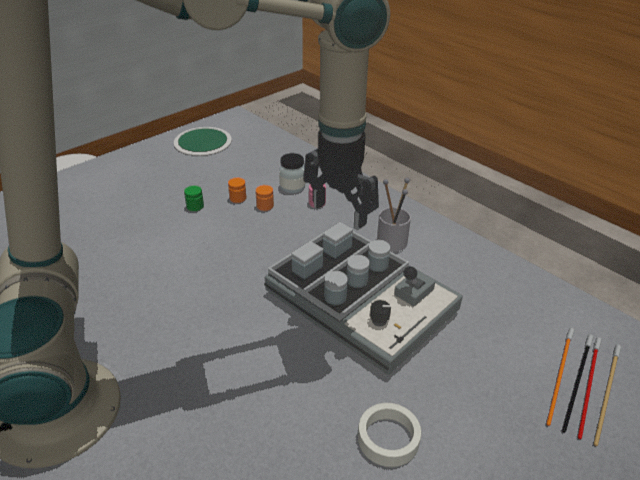

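All five jars stand in their bays. The pointer needle is near px (135,205), the brass mark near (157,233) and the knob near (188,228). Next I'll measure the offset.

```bash
cat > ptr.py <<'E'
from h import *
def plane(p,uv,z):
    K=p['intrinsics'];uv=np.atleast_2d(uv)
    d=np.c_[(uv[:,0]-K[0,2])/K[0,0],(uv[:,1]-K[1,2])/K[1,1],np.ones(len(uv))]@p['c2w'][:3,:3].T
    o=p['c2w'][:3,3];return o+d*((z-o[2])/d[:,2])[:,None]
YAW=3.9
def meas(p,roi,name=None,yaw=YAW):
    u0,v0,u1,v1=roi
    im=p['color'][v0:v1,u0:u1].astype(int);r,g,b=im[...,0],im[...,1],im[...,2]
    brass=(r-b>50)&(r>80); 
    vv,uu=np.nonzero(brass);B=plane(p,np.c_[uu+u0,vv+v0],.054)
    a=np.radians(yaw);o=np.array([.567,-.107])
    def sh(P): d=P[:,:2]-o; return np.c_[np.cos(a)*d[:,0]+np.sin(a)*d[:,1],-np.sin(a)*d[:,0]+np.cos(a)*d[:,1]]
    Bs=sh(B)
    vv,uu=np.nonzero((r<70)&(g<70)&(b<70))
    D=sh(plane(p,np.c_[uu+u0,vv+v0],.056))
    ytip=Bs[:,1].min()
    near=(D[:,1]>ytip-.012)&(D[:,1]<ytip-.0005)&(abs(D[:,0]-np.median(Bs[:,0]))<.06)
    print('brass n',len(Bs),Bs.mean(0).round(4),Bs.min(0).round(4),Bs.max(0).round(4))
    return Bs,D
E
python3 - <<'E'
from ptr import *
from caps import *
p=shot('wrist')
C=cloud(p);m=(C[...,2]>.083)&(C[...,2]<.094)&(p['range_z']>0)&(C[...,1]<-.19)&(C[...,1]>-.35)&(C[...,0]<.56)
print(m.sum(),C[m].mean(0),cv2.minAreaRect(C[m][:,:2].astype(np.float32)*1000))
Bs,D=meas(p,(105,160,260,300))
h,ye,xe=np.histogram2d(D[:,1],D[:,0],bins=[np.arange(-.23,-.19,.002),np.arange(-.09,.0,.002)])
print('x',xe[0]);
for i in range(len(h)): print(round(ye[i],3),''.join('%2d'%v for v in h[i]))
cv2.imwrite('pics/w5z.png',cv2.resize(p['color'][160:260,105:240],None,fx=5.5,fy=5.5,interpolation=cv2.INTER_CUBIC)[:,:,::-1])
E
```

```text
2035 [ 0.51993855 -0.25855976  0.09025421] ((521.217041015625, -259.6114196777344), (37.24199676513672, 37.20206069946289), 0.732108473777771)
brass n 62 [-0.0433 -0.1857] [-0.0454 -0.1898] [-0.0411 -0.1813]
x -0.09
-0.23  0 0 0 0 0 0 0 0 0 0 0 0 0 0 0 0 0 0 0 0 0 0 0 0 0 0 0 0 0 0 0 0 0 0 0 0 0 0 0 0 0 0 0 0
-0.228  0 0 0 0 0 0 0 0 0 0 0 0 0 0 0 0 0 0 0 0 0 0 0 0 0 0 0 0 0 0 0 0 0 0 0 0 0 0 0 0 0 0 0 0
-0.226  0 0 0 0 0 0 0 0 0 0 0 0 0 0 0 0 0 0 0 0 0 0 0 0 0 0 0 0 0 0 0 0 0 0 0 0 0 0 0 0 0 0 0 0
-0.224  0 0 0 0 0 0 0 0 0 0 0 0 0 0 0 0 0 0 0 0 0 0 0 0 0 0 0 0 0 0 0 0 0 0 0 0 0 0 0 0 0 0 0 0
-0.222  0 0 0 0 0 0 0 0 0 0 0 0 0 0 0 0 0 0 0 0 0 0 0 0 0 0 0 0 0 0 0 0 0 0 0 0 0 0 0 0 0 0 0 0
-0.22  0 0 0 0 0 0 0 0 0 0 0 0 0 0 0 0 0 0 0 0 0 0 0 0 0 0 0 0 0 0 0 0 0 0 0 0 0 0 0 0 0 0 0 0
-0.218  0 0 0 0 0 0 0 0 0 0 0 0 0 0 0 0 0 0 0 0 0 0 0 0 0 0 0 0 0 0 0 0 0 0 0 0 0 0 0 0 0 0 0 0
-0.216  0 0 0 0 0 0 0 0 0 0 0 0 0 0 0 0 0 0 0 0 0 0 0 0 0 0 0 0 0 0 0 0 0 0 0 0 0 0 0 0 0 0 0 0
-0.214  0 0 0 0 0 0 0 0 0 0 0 0 0 0 0 0 0 0 0 0 0 0 0 0 0 0 0 0 0 0 0 0 0 0 0 0 0 0 0 0 0 0 0 0
-0.212  0 0 0 0 0 0 0 
[... 330 characters left out ...]
 0 0 0 0 0 0 0 0 0 0 0 0 0 0 0
-0.204  1 0 0 1 0 0 2 5 4 6 8 4 9 5 3 0 0 1 1 0 1 1 0 1 2 0 1 0 0 1 0 0 1 2 0 0 0 0 0 1 0 0 0 0
-0.202  2 2 3 1 1 3 0 2 4 2 6 6 3 3 2 2 1 1 1 1 1 0 0 1 0 1 0 0 2 0 0 2 0 0 0 1 0 0 0 1 1 0 0 2
-0.2  0 0 0 0 0 0 0 0 0 0 2 4 0 0 0 0 0 0 0 0 0 0 0 0 0 0 0 0 0 0 0 0 0 0 0 0 0 0 0 0 0 0 0 0
-0.198  0 0 0 0 0 0 0 0 0 0 3 6 0 0 0 0 0 0 0 0 0 0 0 0 0 0 0 0 0 0 0 0 0 0 0 0 0 0 0 0 0 0 0 0
-0.196  0 0 0 0 0 0 0 0 0 0 2 4 0 0 0 0 0 0 0 0 0 0 0 0 0 0 0 0 0 0 0 0 0 0 0 0 0 0 0 0 0 0 0 0
-0.194  0 0 0 0 0 0 0 0 0 0 2 4 0 0 0 0 0 0 0 0 0 0 0 0 0 0 0 0 0 0 0 0 0 0 0 0 0 0 0 0 0 0 0 0
-0.192  0 0 0 0 0 0 0 0 0 0 0 0 0 0 0 0 0 0 0 0 0 0 0 0 0 0 0 0 0 0 0 0 0 0 0 0 0 0 0 0 0 0 0 0
```

View pics/w5z.png

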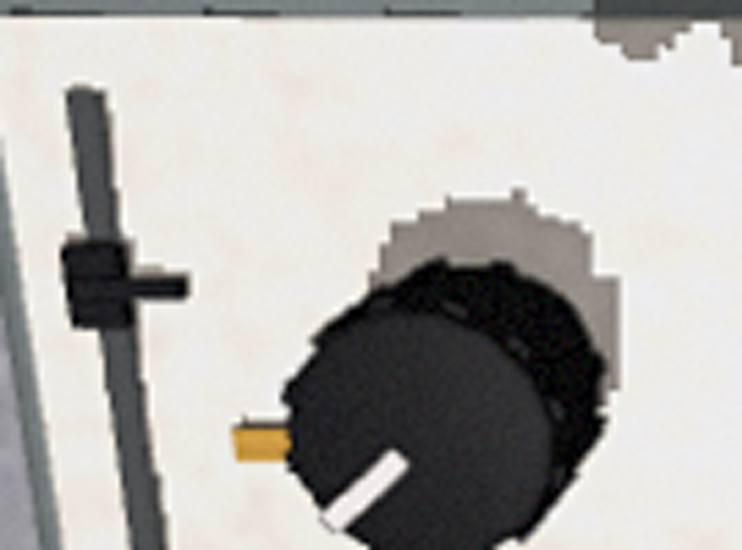

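The needle is at shaker x -67.7 mm and the mark at -43.3, so it must move 24.4 mm, about 3.05 rad (174°) counterclockwise. First I'll swing the wrist round so the turn fits in the joint range.

```bash
python3 -m crank '[[[0,0,9],[0,0,0],0.65],[[0,0,18],[-0.01,0,0],0.65],[[0,0,26],[-0.02,0.002,0],0.65],[[0,0,35],[-0.03,0.003,0],0.65],[[0,0,43],[-0.04,0.004,0],0.65],[[0,0,52],[-0.05,0.005,0],0.65],[[0,0,61],[-0.06,0.006,0],0.65],[[0,0,69],[-0.07,0.007,0],0.65],[[0,0,78],[-0.08,0.008,0],0.65],[[0,0,86],[-0.09,0.009,0],0.65],[[0,0,95],[-0.099,0.011,0],0.65],[[0,0,104],[-0.099,0.011,0],0.65],[[0,0,112],[-0.099,0.011,0],0.65],[[0,0,121],[-0.099,0.011,0.01],0.65],[[0,0,130],[-0.099,0.011,0.03],0.65],[[0,0,138],[-0.099,0.011,0.05],0.65],[[0,0,147],[-0.099,0.011,0.07],0.65],[[0,0,156],[-0.099,0.011,0.09],0.65],[[0,0,164],[-0.099,0.011,0.11],0.65],[[0,0,174],[-0.099,0.011,0.12],0.65]]' 20
python3 - <<'E'
from h import *
plan(.521,-.2595,.08,-80)
p=shot('wrist');save(p,'w6')
C=cloud(p);m=(C[...,2]>.083)&(C[...,2]<.094)&(p['range_z']>0)&(C[...,1]<-.22)&(C[...,1]>-.3)&(C[...,0]<.56)
print(m.sum(),C[m].mean(0),cv2.minAreaRect(C[m][:,:2].astype(np.float32)*1000))
E
```

```text
time: 29.0
ee_pos: [0.5187, -0.2576, 0.1263]
orientation: [179.7, 0.3, -78.2]
wrist_force: [-0.7, 0.8, 0.3]
opening: 0.0555
t 29.0 pos [ 0.5187 -0.2576  0.1263] yaw -78.2 q [-33.  22.  96.   0.  63.  45.] TURN [0.3 0.3 1.8] SHIFT [ 0.0026 -0.0021  0.0463] open 0.0555 F [-0.7  0.8  0.3]
5599 [ 0.52384998 -0.25976096  0.09046135] ((522.0377197265625, -260.235107421875), (37.579463958740234, 37.16474914550781), 30.109952926635742)
```

View pics/w6.png

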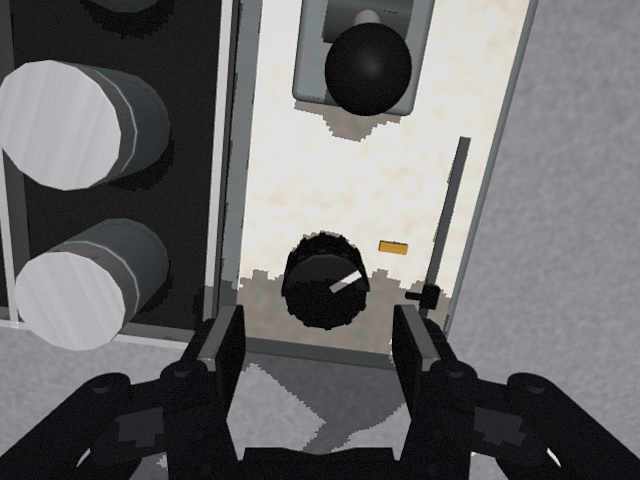

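```bash
python3 -m crank '[[[0,0,1],[0.003,-0.002,0.02],0.65],[[0,0,1],[0.003,-0.002,0.04],0.65],[[0,0,1],[0.003,-0.002,0.046],0.65],[[0,0,1],[0.003,-0.002,0.046],0.65],[[0,0,1],[0.003,-0.002,0.046],0.3],[[0,0,1],[0.003,-0.002,0.046],0.3],[[0,0,1],[0.003,-0.002,0.046],0.3],[[0,0,1],[0.003,-0.002,0.046],0.3],[[0,0,1],[0.003,-0.002,0.046],0.3],[[0,0,1],[0.003,-0.002,0.046],0.3],[[0,0,1],[0.003,-0.002,0.046],0.3]]' 30
python3 -c "
from h import *
plan(.521,-.2595,.08,-80)"
```

```text
time: 30.15
ee_pos: [0.5233, -0.2595, 0.0854]
orientation: [-180.0, 0.2, -78.9]
wrist_force: [-0.3, 5.2, 2.2]
opening: 0.0349
t 30.1 pos [ 0.5233 -0.2595  0.0854] yaw -78.9 q [-33.  24.  99.   0.  57.  45.] TURN [-0.   0.2  1.1] SHIFT [-0.0004  0.0023  0.0054] open 0.0349 F [-0.3  5.2  2.2]
```

```bash
python3 -m crank '[[[0,0,-8],[0,0,0],0.3],[[0,0,-16],[0,0,0],0.3],[[0,0,-24],[0,0,0],0.3],[[0,0,-32],[0,0,0],0.3],[[0,0,-40],[0,0,0],0.3],[[0,0,-48],[0,0,0],0.3],[[0,0,-56],[0,0,0],0.3],[[0,0,-64],[0,0,0],0.3],[[0,0,-72],[0,0,0],0.3],[[0,0,-80],[0,0,0],0.3],[[0,0,-80],[0,0,0],0.3],[[0,0,-80],[0,0,0],0.3]]'
python3 - <<'E'
from ptr import *
plan(.521,-.2595,.08,0)
p=shot('wrist');save(p,'w7')
p=shot('side');cv2.imwrite('pics/s7.png',cv2.resize(p['color'][270:370,340:470],None,fx=6,fy=6,interpolation=cv2.INTER_CUBIC)[:,:,::-1])
E
```

```text
time: 31.35
ee_pos: [0.5227, -0.2591, 0.0854]
orientation: [-179.8, 0.1, 1.2]
wrist_force: [-0.7, 7.0, 3.0]
opening: 0.0351
t 31.4 pos [ 0.5227 -0.2591  0.0854] yaw 1.2 q [-33.  24.  99.   0.  57. -35.] TURN [-0.2  0.1  1.2] SHIFT [-0.0017  0.0004  0.0054] open 0.0351 F [-0.7  7.   3. ]
```

View pics/s7.png

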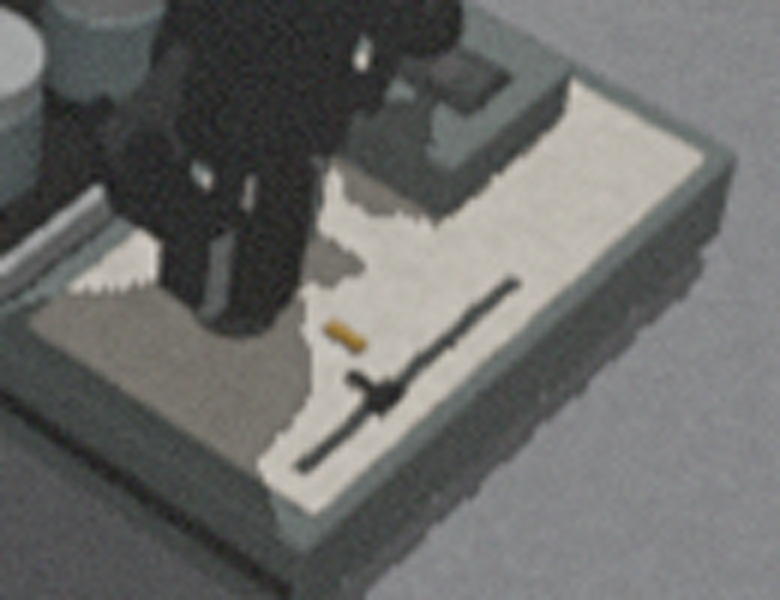

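View pics/w7.png

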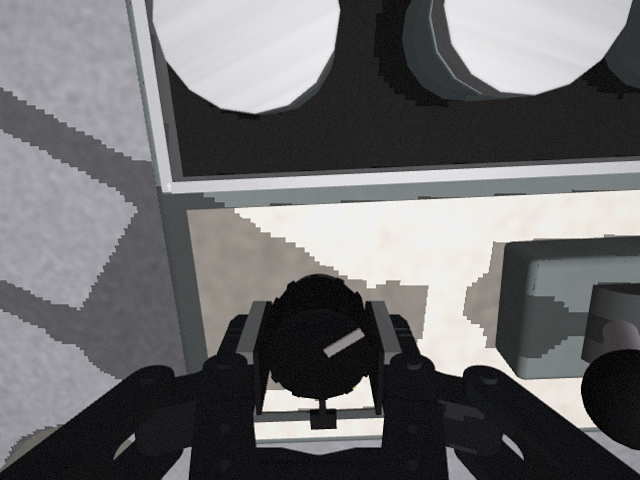

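The side view shows the needle moving towards the mark, with no slip. I'll keep turning.

```bash
python3 -m crank '[[[0,0,-8],[0,0,0],0.3],[[0,0,-16],[0,0,0],0.3],[[0,0,-24],[0,0,0],0.3],[[0,0,-32],[0,0,0],0.3],[[0,0,-40],[0,0,0],0.3],[[0,0,-48],[0,0,0],0.3],[[0,0,-56],[0,0,0],0.3],[[0,0,-64],[0,0,0],0.3],[[0,0,-72],[0,0,0],0.3],[[0,0,-80],[0,0,0],0.3],[[0,0,-86],[0,0,0],0.3],[[0,0,-86],[0,0,0],0.3],[[0,0,-86],[0,0,0],0.3]]'
python3 - <<'E'
from ptr import *
plan(.521,-.2595,.08,0)
p=shot('wrist');save(p,'w8')
p=shot('side');cv2.imwrite('pics/s8.png',cv2.resize(p['color'][270:370,340:470],None,fx=6,fy=6,interpolation=cv2.INTER_CUBIC)[:,:,::-1])
E
```

```text
time: 32.75
ee_pos: [0.5222, -0.2597, 0.0854]
orientation: [-179.9, -0.2, 87.2]
wrist_force: [-3.4, 4.9, 3.3]
opening: 0.0352
t 32.8 pos [ 0.5222 -0.2597  0.0854] yaw 87.2 q [ -33.   24.   99.    0.   57. -121.] TURN [-0.2 -0.  87.2] SHIFT [ 0.0002 -0.0012  0.0054] open 0.0352 F [-3.4  4.9  3.3]
```

View pics/s8.png

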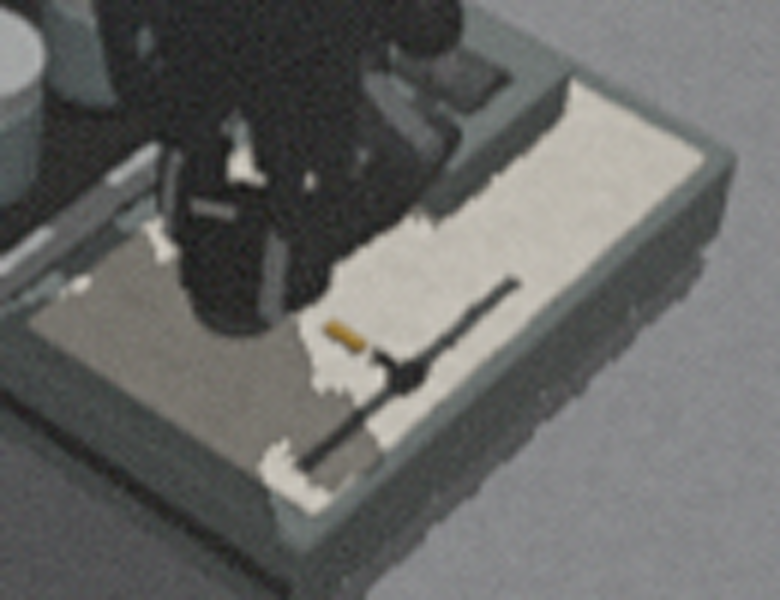

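View pics/w8.png

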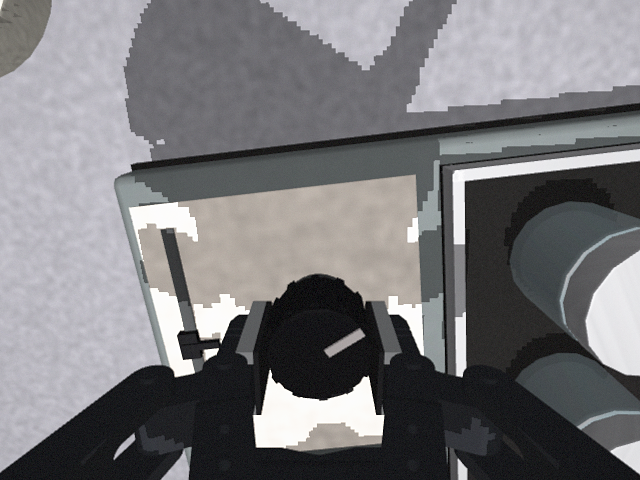

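```bash
python3 -m crank '[[[0,0,-4],[0,0,0],0.3],[[0,0,-8],[0,0,0],0.3],[[0,0,-8],[0,0,0],0.3],[[0,0,-8],[0,0,0],0.3],[[0,0,-8],[0,0,0],0.65],[[0,0,-8],[0,0,0],0.65],[[0,0,-8],[0,0,0],0.65],[[0,0,-8],[0,0,0],0.65],[[0,0,-8],[0,0,-0.03],0.65],[[0,0,-8],[0,0,-0.07],0.65],[[0,0,-8],[0,0,-0.11],0.65],[[0,0,-8],[0,0,-0.11],0.65],[[0,0,-8],[0,0,-0.11],0.65]]' 20
cat > need.py <<'E'
from ptr import *
import sys
p=shot('wrist');n=sys.argv[1];save(p,n)
im=p['color'].astype(int);r,g,b=im[...,0],im[...,1],im[...,2]
q=proj(p,[[.567+np.cos(.068)*-.0433+np.sin(.068)*.19,-.107-np.sin(.068)*.0433-np.cos(.068)*.19,.055]])[0].astype(int);print('exp px',q)
u0,v0,u1,v1=max(q[0]-60,0),max(q[1]-60,0),q[0]+50,q[1]+60
Bs,D=meas(p,(u0,v0,u1,v1))
yt=Bs[:,1].min()
for a in np.arange(-.026,-.0,.002):
    s=(D[:,1]>yt+a)&(D[:,1]<yt+a+.002)&(abs(D[:,0]+.0433)<.03)
    if s.sum(): print(round(a,3),s.sum(),D[s,0].mean().round(4),D[s,0].min().round(4),D[s,0].max().round(4))
cv2.imwrite(f'pics/{n}z.png',cv2.resize(p['color'][v0:v1,u0:u1],None,fx=5,fy=5,interpolation=cv2.INTER_CUBIC)[:,:,::-1])
E
python3 need.py w9; python3 -c "
from h import *
plan(.521,-.2595,.2,94)"
```

```text
time: 34.15
ee_pos: [0.5241, -0.262, 0.1955]
orientation: [179.9, 0.1, 95.2]
wrist_force: [-0.7, 0.3, -0.7]
opening: 0.0557
exp px [262 245]
brass n 156 [-0.0434 -0.1828] [-0.0461 -0.1896] [-0.0406 -0.176 ]
-0.022 14 -0.0438 -0.049 -0.0377
-0.02 54 -0.0439 -0.0504 -0.0377
-0.018 61 -0.044 -0.0512 -0.0179
-0.016 59 -0.0444 -0.0512 -0.0371
-0.014 54 -0.0452 -0.0717 -0.0371
-0.012 15 -0.0436 -0.045 -0.0422
-0.01 15 -0.0436 -0.0451 -0.0422
-0.008 14 -0.0436 -0.0451 -0.0422
-0.006 14 -0.0436 -0.0452 -0.0423
t 34.2 pos [ 0.5232 -0.2614  0.1941] yaw 95.2 q [ -33.   19.   90.    0.   71. -129.] TURN [-0.  -0.   1.2] SHIFT [ 0.0021 -0.002  -0.0059] open 0.0551 F [ 0.4  0.2 -0.3]
```

View pics/w9.png

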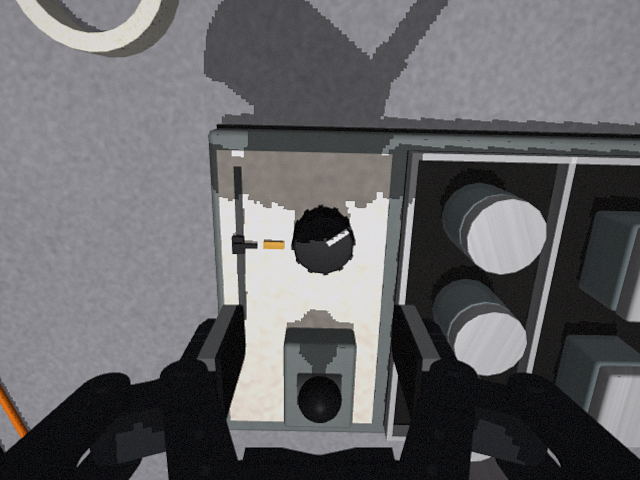

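View pics/w9z.png

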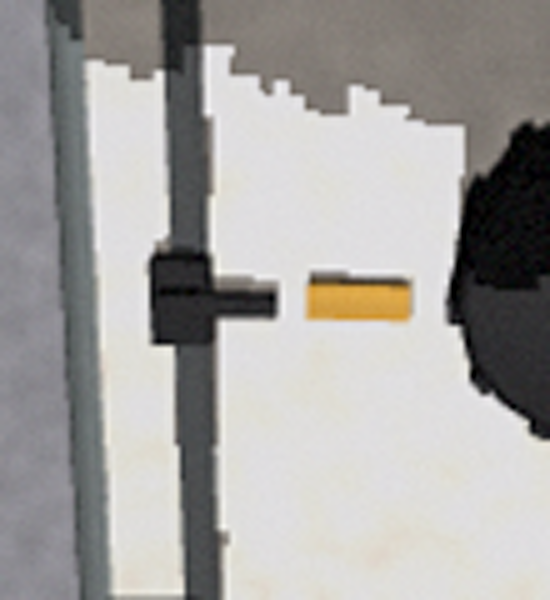

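The needle is in line with the mark to about 0.2 mm: needle -43.6, mark -43.4 (px (257,243) against (273,243)). I'll re-check the jars before switching on.

```bash
python3 - <<'E'
from caps import *
for n in('scene','side'):
    p=shot(n);caps(p,n)
    if n=='scene': save(p,'s10')
    C=cloud(p);m=(C[...,2]>.108)&(C[...,2]<.135)&(p['range_z']>0)&(C[...,1]<-.23)&(C[...,1]>-.28)&(C[...,0]>.58)&(C[...,0]<.65)
    print('ball',m.sum(),C[m].mean(0).round(3))
plan(.562,-.2575,.2,94)
plan(.562,-.2575,.112,94)
E
```

```text
scene 0.046 149 [0.517 0.349 0.051] [517. 350.] [41. 44.] 76 [19. 97. 38.]
scene 0.046 171 [0.619 0.308 0.051] [618. 307.] [42. 42.] 9 [166.  77.   8.]
scene 0.046 186 [0.648 0.233 0.05 ] [647. 234.] [43. 43.] 68 [167.  76.   7.]
scene 0.046 212 [0.755 0.155 0.05 ] [754. 155.] [42. 43.] 26 [164.  85. 106.]
scene 0.098 262 [ 0.523 -0.064  0.105] [521. -64.] [60. 37.] 4 [127. 129. 127.]
scene 0.098 190 [ 0.507 -0.162  0.104] [ 506. -162.] [43. 42.] 63 [127. 129. 127.]
scene 0.098 208 [ 0.573 -0.157  0.104] [ 573. -158.] [41. 45.] 85 [126. 128. 126.]
scene 0.098 294 [ 0.615 -0.058  0.105] [613. -58.] [60. 38.] 5 [124. 126. 124.]
scene 0.098 224 [ 0.64  -0.152  0.105] [ 638. -153.] [43. 42.] 50 [127. 129. 127.]
ball 89 [ 0.614 -0.254  0.124]
side 0.046 139 [0.613 0.309 0.051] [613. 309.] [47. 41.] 62 [178. 102.  38.]
side 0.046 143 [0.749 0.157 0.051] [750. 158.] [47. 40.] 48 [177. 113. 133.]
side 0.046 152 [0.511 0.351 0.051] [514. 354.] [48. 42.] 55 [ 43. 122.  62.]
side 0.046 150 [0.642 0.235 0.051] [642. 237.] [47. 40.] 66 [178. 103.  46.]
side 0.098 364 [ 0.607 -0.058  0.105] [610. -55.] [59. 42.] 4 [148. 149. 149.]
side 0.098 170 [ 0.638 -0.156  0.105] [ 640. -155.] [47. 26.] 47 [148. 150. 149.]
side 0.098 408 [ 0.516 -0.063  0.105] [519. -61.] [60. 42.] 4 [149. 150. 150.]
side 0.098 281 [ 0.566 -0.155  0.105] [ 567. -152.] [45. 39.] 64 [149. 151. 150.]
side 0.098 332 [ 0.501 -0.161  0.105] [ 502. -160.] [45. 42.] 37 [150. 152. 151.]
ball 106 [ 0.604 -0.258  0.123]
t 34.3 pos [ 0.5227 -0.2611  0.1928] yaw 95.1 q [ -33.   19.   90.    0.   71. -129.] TURN [-0.1 -0.1  1.1] SHIFT [ 0.0001  0.0394 -0.0073] open 0.0556 F [ 0.3  0.5 -0.8]
t 34.3 pos [ 0.5227 -0.2611  0.1928] yaw 95.1 q [ -33.   19.   90.    0.   71. -129.] TURN [-0.1 -0.1  1.1] SHIFT [-0.0001  0.0397  0.0807] open 0.0556 F [ 0.3  0.5 -0.8]
```

View pics/s10.png

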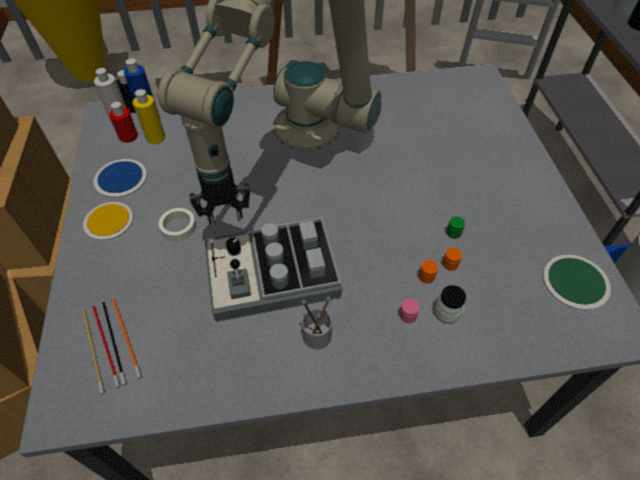

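All five jars are upright in their bays and only decoys are left on the table. The lever ball is at about (.608,-.256). I'll shut the fingers and go down behind it.

```bash
python3 -m crank '[[[0,0,1],[0.002,0.035,0],0],[[0,0,1],[0.002,0.035,0],0],[[0,0,1],[0.002,0.035,0],0],[[0,0,1],[0.002,0.035,0],0],[[0,0,1],[0.002,0.035,0.03],0],[[0,0,1],[0.002,0.035,0.06],0],[[0,0,1],[0.002,0.035,0.08],0],[[0,0,1],[0.002,0.035,0.08],0],[[0,0,1],[0.002,0.035,0.08],0]]'
python3 - <<'E'
from h import *
plan(.634,-.2528,.112,94)
p=shot('wrist');save(p,'w11')
E
```

```text
time: 35.2
ee_pos: [0.5579, -0.2567, 0.1146]
orientation: [-180.0, -0.0, 94.1]
wrist_force: [0.6, -0.3, -0.1]
opening: -0.0001
t 35.2 pos [ 0.5579 -0.2567  0.1146] yaw 94.1 q [ -31.   25.   93.   -0.   63. -125.] TURN [-0.  -0.   0.1] SHIFT [-0.0016  0.0762  0.0026] open -0.0001 F [ 0.6 -0.3 -0.1]
```

View pics/w11.png

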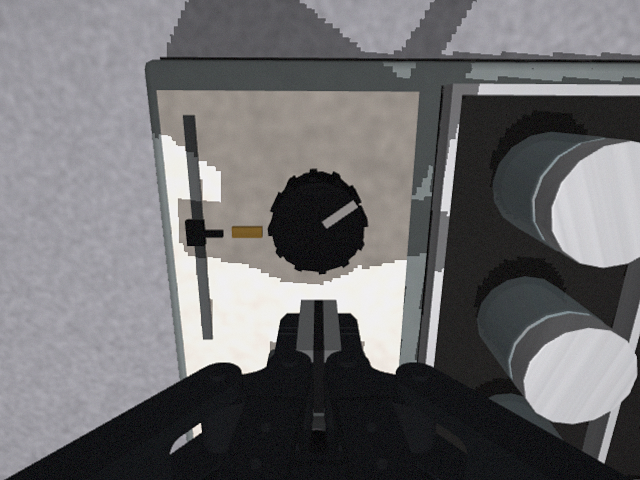

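```bash
python3 -m crank '[[[0,0,0],[0,0.02,0],0],[[0,0,0],[0,0.03,0],0],[[0,0,0],[0,0.04,0],0],[[0,0,0],[0,0.05,0],0],[[0,0,0],[0,0.06,0],0],[[0,0,0],[0,0.068,0],0],[[0,0,0],[0,0.074,0],0],[[0,0,0],[0,0.074,0],0],[[0,0,0],[0,0.074,0],0]]'
python3 - <<'E'
from h import *
plan(.634,-.2528,.112,94)
for n in('scene','side'):
    p=shot(n);save(p,'e_'+n)
    C=cloud(p);m=(C[...,2]>.108)&(C[...,2]<.135)&(p['range_z']>0)&(C[...,1]<-.23)&(C[...,1]>-.28)&(C[...,0]>.58)&(C[...,0]<.70)
    print('ball',m.sum(),C[m].mean(0).round(3))
E
```

```text
time: 36.15
ee_pos: [0.631, -0.2511, 0.1139]
orientation: [-179.8, -0.0, 94.2]
wrist_force: [-4.4, -1.1, 1.2]
opening: -0.0002
t 36.1 pos [ 0.631  -0.2511  0.1139] yaw 94.2 q [ -28.   30.   83.   -0.   67. -122.] TURN [-0.2 -0.   0.2] SHIFT [-0.0019  0.0029  0.0019] open -0.0002 F [-4.4 -1.1  1.2]
ball 149 [ 0.652 -0.251  0.124]
ball 169 [ 0.624 -0.253  0.121]
```

```bash
python3 -m crank '[[[0,0,0],[0,0.004,0],0],[[0,0,0],[0,0.007,0],0],[[0,0,0],[0,0.007,0],0]]'; python3 -m crank '[[[0,0,0],[0,0.003,0],0],[[0,0,0],[0,0.003,0],0]]'
```

```text
time: 36.55
ee_pos: [0.6319, -0.2511, 0.1137]
orientation: [-179.1, -0.1, 94.2]
wrist_force: [-17.2, -2.9, 7.9]
opening: 0.0002
time: 36.75
ee_pos: [0.6323, -0.2511, 0.1136]
orientation: [-178.8, -0.1, 94.2]
wrist_force: [-22.7, -3.0, 9.8]
opening: -0.0003
```

It's at the end stop, with the force rising and no further motion. I'll back off and retreat.

```bash
python3 -m crank '[[[0,0,0],[0,-0.02,0],0],[[0,0,0],[0,-0.03,0],0],[[0,0,0],[0,-0.035,-0.03],0],[[0,0,0],[0,-0.04,-0.07],0],[[0,0,0],[0,-0.08,-0.12],0],[[0,0,0],[0,-0.12,-0.15],0],[[0,0,0],[0,-0.15,-0.15],0],[[0,0,0],[0,-0.15,-0.15],0],[[0,0,0],[0,-0.15,-0.15],0]]'
python3 need.py wend
python3 - <<'E'
from caps import *
for n in('scene','side'):
    p=shot(n);caps(p,n);save(p,'f_'+n)
    C=cloud(p);m=(C[...,2]>.108)&(C[...,2]<.135)&(p['range_z']>0)&(C[...,1]<-.23)&(C[...,1]>-.28)&(C[...,0]>.58)&(C[...,0]<.70)
    print('ball',m.sum(),C[m].mean(0).round(3))
print(env.observe()['wrist_force'],env.observe()['time'])
E
```

```text
time: 37.65
ee_pos: [0.4932, -0.2614, 0.2655]
orientation: [179.8, 0.1, 94.1]
wrist_force: [0.8, -0.1, -0.2]
opening: 0.0
exp px [271 253]
brass n 95 [-0.0434 -0.1823] [-0.0463 -0.1894] [-0.0408 -0.1755]
-0.022 12 -0.0437 -0.0487 -0.0387
-0.02 30 -0.0449 -0.0505 -0.0387
-0.018 38 -0.044 -0.0514 -0.0378
-0.016 39 -0.045 -0.0514 -0.0378
-0.014 23 -0.0436 -0.0505 -0.0378
-0.012 10 -0.0435 -0.0451 -0.0424
-0.01 10 -0.0439 -0.0451 -0.0424
-0.008 8 -0.0437 -0.0451 -0.0424
-0.006 8 -0.0437 -0.0451 -0.0424
scene 0.046 156 [0.516 0.349 0.05 ] [516. 350.] [42. 44.] 86 [18. 97. 37.]
scene 0.046 169 [0.619 0.308 0.05 ] [618. 308.] [41. 44.] 60 [166.  76.   7.]
scene 0.046 178 [0.649 0.234 0.05 ] [648. 235.] [42. 44.] 83 [167.  76.   6.]
scene 0.046 204 [0.755 0.155 0.051] [754. 155.] [41. 41.] 75 [165.  86. 107.]
scene 0.098 260 [ 0.523 -0.064  0.105] [521. -64.] [60. 38.] 3 [127. 129. 127.]
scene 0.098 198 [ 0.507 -0.162  0.105] [ 507. -162.] [42. 41.] 71 [125. 128. 125.]
scene 0.098 209 [ 0.573 -0.157  0.105] [ 573. -157.] [43. 44.] 75 [126. 128. 126.]
scene 0.098 292 [ 0.614 -0.058  0.105] [6
[... 239 characters left out ...]
6 136 [0.75  0.157 0.051] [751. 158.] [47. 40.] 48 [174. 110. 130.]
side 0.046 148 [0.511 0.351 0.051] [513. 353.] [48. 43.] 72 [ 42. 119.  60.]
side 0.046 145 [0.643 0.235 0.051] [644. 236.] [45. 42.] 32 [177. 101.  44.]
side 0.098 356 [ 0.607 -0.058  0.105] [610. -55.] [60. 40.] 4 [147. 148. 148.]
side 0.098 406 [ 0.516 -0.063  0.105] [518. -61.] [59. 42.] 6 [146. 148. 147.]
side 0.098 161 [ 0.63  -0.157  0.104] [ 632. -153.] [35. 41.] 53 [136. 138. 138.]
side 0.098 302 [ 0.567 -0.155  0.105] [ 568. -154.] [44. 41.] 47 [147. 149. 148.]
side 0.098 332 [ 0.501 -0.161  0.105] [ 502. -159.] [45. 42.] 47 [148. 150. 149.]
ball 147 [ 0.651 -0.251  0.123]
[-0.06322802 -0.3595488   0.25672652] 37.8
```

View pics/wend.png

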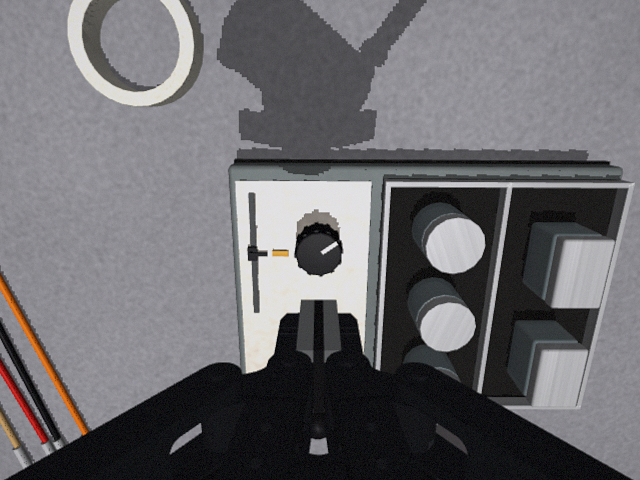

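View pics/f_side.png

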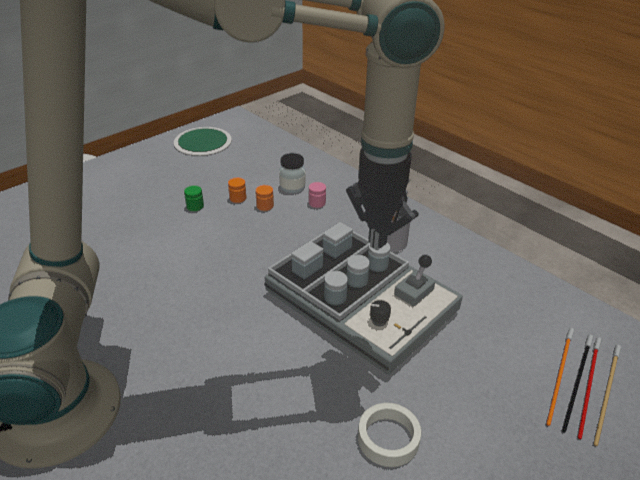

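The ball has moved 47 mm, which is full travel. The needle still lines up with the mark at px (262,253), the jars are all standing, and the robot is clear.

```bash
python3 -c "
from h import *
print(job_done())"
```

```text
the job is handed in; nothing more can be done
None
```

The ink shaker is loaded, trimmed and switched on, and I handed the job in at about 38 s; the hand-in gave no verdict.

- **Jars:** Five jars were there. The two oblong ones stand in the left-hand bay and the three round ones in the bay next to the knob. I gripped each at about 20 N. In the last views all five stand on their bay floors, cap tops level at 0.105 m.
- **Knob:** I turned it about 174° counterclockwise in three small turns. The needle measured at shaker x about -43.6 mm and the mark at -43.4 mm, against a 2.5 mm tolerance. It read the same after the switch push.
- **Switch:** I pushed the lever only after checking the jars and pointer. It reached its end stop with 23 N on the tool, and the ball moved about 47 mm, its full travel.
- **Left alone:** I did not touch the tape roll, paint jar, brush pot or the green, orange and pink look-alikes. I judged the tape, paint jar and pot by eye only. The look-alikes measured in the same place to within the camera error.

The scene and side cameras disagreed by 6–10 mm in x throughout. I relied on the wrist camera and averages, and the jars sit far enough inside the limits for that not to matter. No check failed.

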